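# Clamp the tube rack on the mixer

## Robot

A 6-joint arm with a two-finger parallel gripper is mounted at the origin on the work surface. World frame = base frame: x ahead of the robot, y to its left, z up, the work surface at z = 0. Lengths are in m, angles in rad, forces in N, time in s.
With the tool pointing down it reaches from about 0.35 to 0.875 m from the base axis. Payload 4.2 kg.
Tool frame: the origin (TCP) lies on the mounting face of the last link; the fingertips stand r.tip_extent ahead of it and the grasp point (between the pads) lies 164 mm ahead of it (r.tip_extent is the distance from the TCP to the fingertips, in m); z points along the fingers, y is the direction in which the jaws open and shut (so a half turn about z gives the same grasp; the last joint's range is limited). The gripper opens to 87 mm and grips with 3 to 60 N. Pads are 19 mm wide; open, the fingers measure 117 mm over their backs; the gripper's body (75 mm by 190 mm) begins 51 mm behind the grasp point.
Start: joints at [-0.975, 0.385, 0.008, 0, -1.194, -0.259], TCP at [0.207, -0.59, 0.405] pointing down, gripper open.
Joint ranges: [-3.14, 3.14], [-1.21, 2.06], [-1.07, 1.41], [-3.16, 2.05], [-2.99, -0.16], [-3.1, 3.1]. Speed limits (rad/s): [2.79, 2.79, 3.14, 3.14, 3.14, 3.14].

## Interface

Orientations are given as a unit quaternion [w, x, y, z].
In Python, from workcell import sensors, vision, ticket, r gives the robot as it stands.
- The arm moves only by the tool play_rows, never from a script. Its argument "increments" is a list of rows, each a list of 6 numbers: the shift along the world's x, y, z in mm, then the turn, a rotation vector about the world's x, y, z in rad. A call has 1 to 12 rows; each row shifts and turns the pose as measured when the row begins; what a row does not reach is not made up. A row lasts 1/12 s, in which the tool goes at most 41.7 mm and 7.16 degrees, less where a joint would pass 70% of its speed; a pose out of reach is approached as far as the arm can. A call with a gripper value outside its range is refused whole. "grip" is the finger opening in mm, from 0 to 87, set as the call begins (left out, the last holds). The fingers move at their own pace and stop on an object; the grip force is fixed at half the most. Time passes only in rows, so rows that do not move let the fingers close. It gives the time, the measured TCP pose, the force and the opening at its end, in the units of the state.
- sensors.observe(): the state, without advancing time (a new reading comes with each control period).
- vision.grab_frame(name): name is "scene" or "side" or "wrist"; returns a dict with "frame" (384x512x3 uint8, blue, green, red), "fx", "fy", "cx", "cy" (pixels), "D" ([k1, k2, p1, p2, k3] as OpenCV has them; the pictures are not rectified), "R" (3x3) and "t" (3): a world point X has camera coordinates R X + t. Camera axes: x right, y down, z forward; pixel columns grow to the right and rows downward; lengths in m; the calibration is good to about 2 mm. A picture is of the moment at which its call begins. There is no depth.
- ticket.sign_off(): hands the job in, once; it reports no verdict.
The state is a dict: "clock": time; "joint_positions": joint angles; "qd": joint speeds; "effort": joint torques, N m; "position": TCP position; "tool_rot": TCP orientation; "contact_force": force on the tool from outside, world axes, zero at the start; "moment": the same for the moment, N m; "opening": opening from 0.0 (shut) to 1.0 (fully open).
Only numpy, scipy, OpenCV 4.12 (cv2) and the standard library are available. Lean on these libraries where they do the work, as an engineer would, in place of code of your own. Each camera call takes 0.05 s, during which the arm holds its last target.

## Task

Secure the tube rack on the mixer's tray with the hold-down clamp: slide the clamp's arm down its bar, without letting it drop, until the rubber foot bears on the bare middle of the rack and the arm tilts and binds on the bar. Then screw the handle down clockwise, about two thirds of a turn past that, until the foot holds the rack firmly (about 45 N) without cracking it. Do not shift the rack, let go of the clamp, and leave the things standing beside the mixer alone.

Things in the scene. Friction and masses are not known exactly. Their poses are not given: they have to be found in the camera images.
- mixer: Fixed bench tube mixer: white housing 250 x 290 mm, 60 mm high, with an aluminium tray 190 x 270 mm on top (floor 76 mm above the bench, 12 mm rim). Origin under its middle on the bench; front to -x. At its back (x = +115 mm, y = 0) stands the clamp's flat steel bar, 25 mm along mixer x by 10 mm, top 315 mm above the bench.
- clamp_arm: Dark sliding arm of the clamp, 0.6 kg in all. Its 60 mm tall collar rides on the bar with 0.8 mm play all round; the screw's boss is 130 mm out along -x. Origin on the bar's axis, mid-collar; x, y along the mixer's. It starts with the foot 24 to 58 mm above the rack, outer end drooping 2 degrees, held by binding on the bar. This hanging pose reads pitch 0; truly level reads pitch +0.034 rad.
- slide_grip (a point): Middle of the straight stretch, where to hold the arm: 62 mm from bar axis, 68 from screw axis; 16 mm wide (mixer y), 24 deep. Pressed drooping it jams; held level it slides, and falls if let go. 2 N sideways rubs the collar on the bar and stops it tilting: ease that. When the foot bears, press 5 to 10 N and tip the outer end up to pitch 0.065 to 0.08: it binds and stays, 5 to 8 N at the foot.
- handle_grip (a point): Centre of the screw's upright wooden handle, a fluted round grip 30 mm in diameter, 44 mm tall, 61 mm above the arm's middle, underside 22 mm above the boss; 25 mm or more free all round. It tilts with the arm. Screwed down before the foot bears it sinks 5 mm a turn; after that it stays at its height while the arm's outer end rises. An arm held level, not bound, only rides up the bar.
- screw (a joint): Angle of handle and screw in rad, 0 at the start, growing clockwise seen from above, which drives the foot down 5 mm per turn (20 mm at most). It takes about 0.06 N m to turn, little more under load (0.1 N m at 40 N), and does not run back. Once the arm has bound, each rad adds about 10 N at the foot (60 N a turn) to the first 5 to 8 N, and tilts the arm by 0.004 rad more.
- foot: Round rubber foot on the screw's lower end, 32 mm in diameter, 12 mm thick; it turns with the screw. Origin on the screw's axis, 45 mm above the foot's underside.
- foot_face (a point): Centre of the rubber foot's flat underside.
- rack: Loose tube rack standing in the tray: grey foot and two pink plastic plates 100 x 200 mm (x, y), top face 62 mm above its underside; lilac-capped tubes at both ends stand 20 mm higher, and a bare strip 60 mm wide across the middle is for the foot. Origin under its middle. 0.45 to 0.7 kg. It cracks if the foot presses with more than 65 N.
- rack_top (a point): Middle of the rack's top face.
- amber_bottle: Brown glass bottle, 60 mm in diameter, 125 mm tall, on the bench to the mixer's -y side; leave alone. Origin under its middle.
- pad_jar: White jar with steel lid, 68 mm in diameter, 80 mm tall, on the bench to the mixer's -y side; leave alone. Origin under its middle.
- small_rack: Small red rack 75 x 110 mm with four capped tubes, 86 mm tall in all, on the bench to the mixer's +y side; leave alone. Origin under its middle.
There are look-alikes about, which are no part of the job. Of the things shaped like the clamp_arm, the dark steel one is meant.

How it is judged:
By the outcome, as a careful person would: the job done as asked, in the order asked, and still so for the second after the job is handed in, with the robot touching nothing.
It also fails if it takes over 72 s, if anything falls off the work surface, if the arm or the gripper's body presses on something with over 40 N, if the wrist force passes 120 N, or if a joint passes its speed limit or range.

## Working session

There is one attempt and no reset: what is moved stays moved. The work goes in short steps, Python scripts to look and compute and a tool call to move; the robot and the scene stay as the last step left them, time stands still between calls to the robot, and variables do not carry over. Pictures are saved under pics/ and viewed, and the job is handed in when it is done.

Besides the shell and the picture viewer there is one more tool, called after ">>>" by a JSON object that holds its "op" and its "data". play_rows: Moves the arm, as the interface text tells. Its arguments: {"type":"object","properties":{"increments":{"type":"array","items":{"type":"array","items":{"type":"number"}}},"grip":{"type":"number"}},"required":["increments"]}

```bash
ls; mkdir -p pics
python3 - <<'E'
from workcell import sensors, vision, ticket, r
import cv2,json
print(sensors.observe()); print(r.tip_extent)
for n in ["scene","side","wrist"]:
    f=vision.grab_frame(n); cv2.imwrite(f"pics/{n}0.png",f["frame"])
    print(n,{k:(v.tolist() if hasattr(v,'tolist') else v) for k,v in f.items() if k!="frame"})
E
```

```text
pics
{'clock': 0.0, 'joint_positions': array([-9.75390054e-01,  3.85564318e-01,  6.60943064e-03, -5.41266153e-04,
       -1.19398720e+00, -2.58616512e-01]), 'qd': array([-0.00016353, -0.00019271,  0.00042699, -0.00120204, -0.00019487,
       -0.0003863 ]), 'effort': array([-5.20454196e-04, -3.90664029e+01,  1.87400132e+01,  4.21993464e+00,
        1.09196335e-02, -1.79782123e-04]), 'position': array([ 0.20651411, -0.5896721 ,  0.40364179]), 'tool_rot': array([-2.15382595e-04, -1.67501609e-01,  9.85871187e-01,  1.08071877e-03]), 'contact_force': array([-0.43513608,  0.50969633,  0.94790129]), 'moment': array([-0.01966062,  0.01621622, -0.04530939]), 'opening': 0.9994880172956006}
0.1822
scene {'fx': 413.0678137207584, 'fy': 413.0678137207584, 'cx': 261.2984566971642, 'cy': 192.10922489583658, 'D': [-0.09636787677954085, 0.0, 0.0, 0.0, 0.0], 'R': [[0.4273400052354142, 0.9040171169481179, 0.011557343561966135], [0.5230765585828547, -0.2367977319141077, -0.8187293496763457], [-0.7374085935127916, 0.3559211800738298, -0.5740633064291244]], 't': [-0.28205646609783197, -0.12230585852147177,
[... 173 characters left out ...]
 0.0], 'R': [[-0.9653202838632569, -0.2609000869281887, -0.00937519082605542], [-0.1841641662957028, 0.7059746683476628, -0.6838737657667653], [0.1850413721705774, -0.6584306434942647, -0.7295401142452407]], 't': [0.5543741678125702, 0.21795615792224557, 1.120061718931758]}
wrist {'fx': 329.2850358167975, 'fy': 329.2850358167975, 'cx': 256.29735077783556, 'cy': 190.13782297376855, 'D': [-0.012791370396533136, 0.0, 0.0, 0.0, 0.0], 'R': [[-0.3288645520723165, 0.9443734676079393, 0.002619173234034435], [0.9038740697563541, 0.31395527328164774, 0.2905920721573974], [0.2736051395941948, 0.09793283441625246, -0.95684344985522]], 't': [0.624473759716182, -0.035879797957138936, 0.39166790001120927]}
```

View pics/scene0.png

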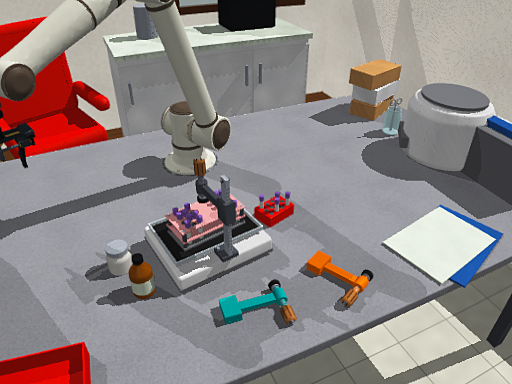

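View pics/side0.png

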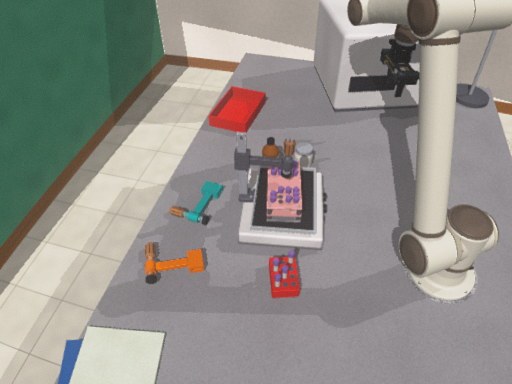

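View pics/wrist0.png

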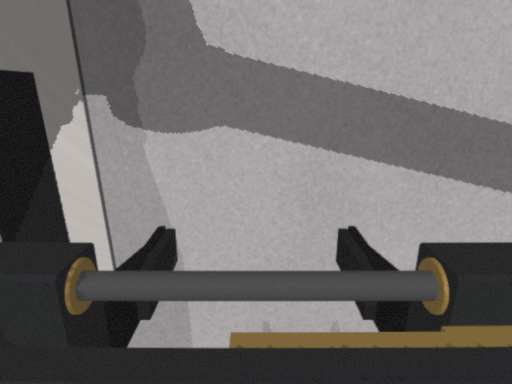

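The scene picture shows three clamp-arm shapes: dark steel on the mixer's bar at (215,195), teal on the bench at (260,302) and orange on the bench at (340,275). The dark one on the bar is the one meant. I'll check it in close crops.

Run:
```python
import cv2
a=cv2.imread("pics/scene0.png")[145:295,130:305]; cv2.imwrite("pics/sc_c.png",cv2.resize(a,None,fx=4,fy=4,interpolation=cv2.INTER_CUBIC)[:600,:800])
a=cv2.imread("pics/side0.png")[125:250,220:340]; cv2.imwrite("pics/si_c.png",cv2.resize(a,None,fx=4.8,fy=4.8,interpolation=cv2.INTER_CUBIC))
```

```text
(no output)
```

View pics/sc_c.png

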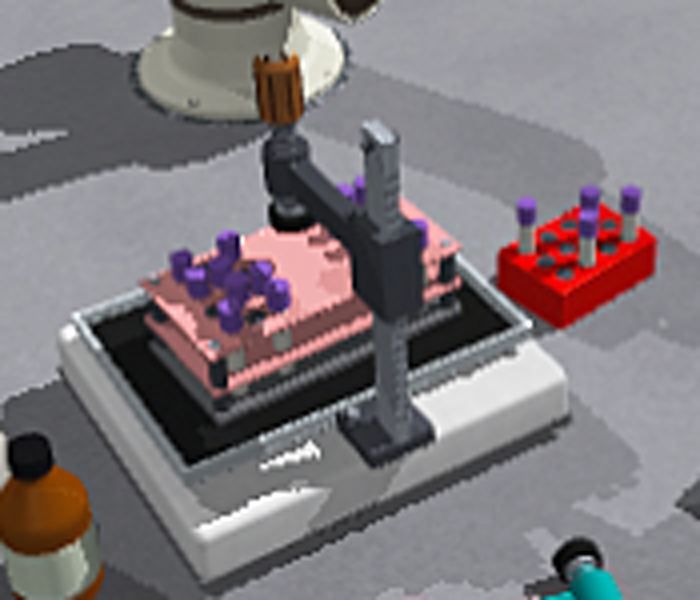

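View pics/si_c.png

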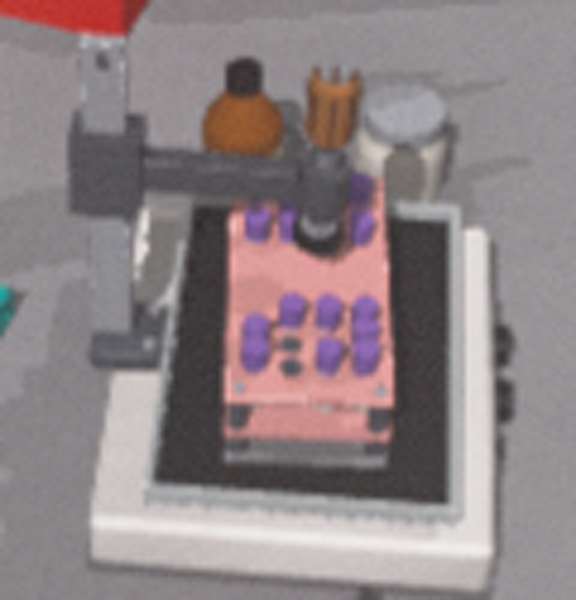

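Confirmed: the dark steel arm on the bar, with boss at crop (285,165), foot at (290,215) and wooden handle at (280,88). Next I'll fit the mixer pose and arm height.

```bash
cat > h.py <<'E'
import numpy as np, cv2
from scipy.optimize import least_squares
from scipy.spatial.transform import Rotation as Rot
def proj(f,X):
    p,_=cv2.projectPoints(np.asarray(X,float).reshape(-1,1,3),cv2.Rodrigues(np.array(f["R"]))[0],np.array(f["t"]),np.array([[f["fx"],0,f["cx"]],[0,f["fy"],f["cy"]],[0,0,1.]]),np.array(f["D"]))
    return p[:,0]
def ray(f,px):
    K=np.array([[f["fx"],0,f["cx"]],[0,f["fy"],f["cy"]],[0,0,1.]])
    u=cv2.undistortPoints(np.array(px,float).reshape(-1,1,2),K,np.array(f["D"]))[:,0]
    R=np.array(f["R"]);d=np.c_[u,np.ones(len(u))]@R; return -R.T@np.array(f["t"]),d
def at_z(f,px,z):
    c,d=ray(f,px); return c+d*((z-c[2])/d[:,2])[:,None]
E
cat > fit.py <<'E'
from h import *
from workcell import vision
fs=vision.grab_frame("scene"); fd=vision.grab_frame("side")
S=lambda u,v:(130+u/4,145+v/4); D=lambda u,v:(220+u/4.8,125+v/4.8)
m=[(fs,S(188,466),(.095,-.135,.088)),(fs,S(530,325),(.095,.135,.088)),(fs,S(78,318),(-.095,-.135,.088)),(fs,S(380,131),(.115,0,.315)),
(fd,D(148,495),(.095,.135,.088)),(fd,D(462,515),(-.095,.135,.088)),(fd,D(460,208),(-.095,-.135,.088)),(fd,D(190,207),(.095,-.135,.088)),(fd,D(103,42),(.115,0,.315))]
def W(p,X):
    c,s=np.cos(p[2]),np.sin(p[2]);return np.array([p[0]+c*X[0]-s*X[1],p[1]+s*X[0]+c*X[1],X[2]])
def res(p): return np.concatenate([proj(f,W(p,X))[0]-u for f,u,X in m])
o=least_squares(res,[.5,0,0],loss='soft_l1'); print(o.x,res(o.x).reshape(-1,2).round(1))
P=o.x
# handle: top/bottom centre at (-.13,0), height
for f,u,n in [(fs,S(280,62),'htop'),(fs,S(279,112),'hbot'),(fd,D(335,82),'htop'),(fd,D(330,142),'hbot'),(fs,S(290,218),'foot'),(fd,D(318,238),'foot')]:
    g=lambda q:proj(f,W(P,(q[0],0,q[1])))[0]-u
    q=least_squares(g,[0,.3]).x; 
    g1=lambda z:proj(f,W(P,(-.015,0,z[0])))[0]-u
    k=least_squares(g1,[.3]); print(n,'free x,z',q.round(4),' z at x=-15mm',k.x.round(4),k.fun.round(1))
for f,us in [(fs,[S(140,285),S(210,365),S(463,247)]),(fd,[D(224,404),D(394,404),D(390,205)])]: 
    w=at_z(f,us,.138); c,s=np.cos(P[2]),np.sin(P[2]); d=w[:,:2]-P[:2]; print('rack corners mixer frame',(d@np.array([[c,-s],[s,c]])).round(4).tolist())
print('handle xy',W(P,(-.015,0,0)),'grip xy',W(P,(.053,0,0)),'bar',W(P,(.115,0,0)))
E
python3 fit.py
```

```text
[ 0.4984012  -0.09686517  0.1590586 ] [[ 0.7  0.2]
 [ 2.1 -1.7]
 [-0.2 -2.2]
 [-1.3 -3.4]
 [-1.3 -1.1]
 [-0.4 -0.3]
 [-0.3 -0.6]
 [-1.  -4.1]
 [ 4.9  0.9]]
htop free x,z [-0.0085  0.2916]  z at x=-15mm [0.2881] [-1.1  0.1]
hbot free x,z [-0.0165  0.2492]  z at x=-15mm [0.2501] [ 0.2 -0. ]
htop free x,z [-0.0029  0.2984]  z at x=-15mm [0.2981] [4.5 0.4]
hbot free x,z [-0.0025  0.2538]  z at x=-15mm [0.2535] [4.5 0.4]
foot free x,z [-0.0136  0.1642]  z at x=-15mm [0.1632] [-0.2  0. ]
foot free x,z [0.0005 0.1764]  z at x=-15mm [0.176] [5.3 0.4]
rack corners mixer frame [[-0.0341, -0.1064], [0.0671, -0.1024], [0.051, 0.1002]]
rack corners mixer frame [[0.0488, 0.1061], [-0.0508, 0.0965], [-0.0449, -0.076]]
handle xy [ 0.48359054 -0.099241    0.        ] grip xy [ 0.55073217 -0.08847057  0.        ] bar [ 0.61194953 -0.07865046  0.        ]
```

```bash
cat >> fit.py <<'E'
def tri(u1,u2):
    c1,d1=ray(fs,[u1]);c2,d2=ray(fd,[u2]);A=np.c_[d1[0],-d2[0]];t=np.linalg.lstsq(A,c2-c1,rcond=None)[0]
    a=c1+t[0]*d1[0];b=c2+t[1]*d2[0];return ((a+b)/2).round(4),np.linalg.norm(a-b).round(4)
for n,a,b in [('bartop',S(380,131),D(103,42)),('htop',S(280,62),D(335,82)),('hbot',S(279,112),D(330,142)),('foot',S(290,218),D(318,238)),('rim++',S(530,325),D(148,495)),('rim--',S(78,318),D(460,208)),('rim+-',S(188,466),D(190,207))]: print(n,tri(a,b))
for f,n in((fs,'scene'),(fd,'side')):
    off,k=((130,145),4) if n=='scene' else ((220,125),4.8)
    im=cv2.imread(f'pics/{"sc" if n=="scene" else "si"}_c.png')
    def line(pts,col):
        q=((proj(f,[W(P,x) for x in pts])-off+0.5)*k).astype(int); cv2.polylines(im,[q],True,col,1)
    for (a,b,z,col) in((.095,.135,.088,(0,255,0)),(.125,.145,0,(255,0,0)),(.05,.1,.138,(0,255,255))):
        line([(-a,-b,z),(a,-b,z),(a,b,z),(-a,b,z)],col)
    line([(.1025,-.005,.315),(.1275,-.005,.315),(.1275,.005,.315),(.1025,.005,.315)],(0,0,255))
    cv2.imwrite(f'pics/ov_{n}.png',im)
E
python3 fit.py|tail -7
```

```text
bartop (array([ 0.6261, -0.0806,  0.3142]), np.float64(0.0008))
htop (array([ 0.4962, -0.1002,  0.2957]), np.float64(0.0007))
hbot (array([ 0.4944, -0.1006,  0.2543]), np.float64(0.0062))
foot (array([ 0.4988, -0.1018,  0.1731]), np.float64(0.0028))
rim++ (array([0.5675, 0.0475, 0.0798]), np.float64(0.0019))
rim-- (array([ 0.4259, -0.2471,  0.082 ]), np.float64(0.0036))
rim+- (array([ 0.606 , -0.2123,  0.0776]), np.float64(0.0084))
```

View pics/ov_scene.png

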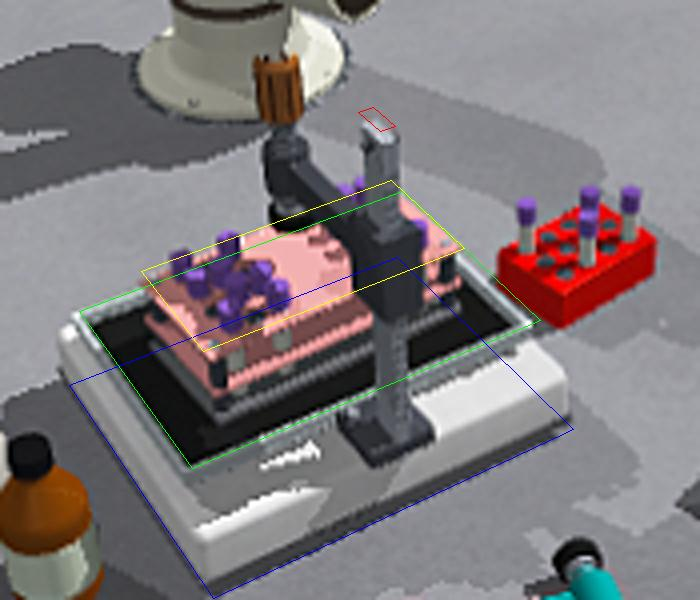

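View pics/ov_side.png

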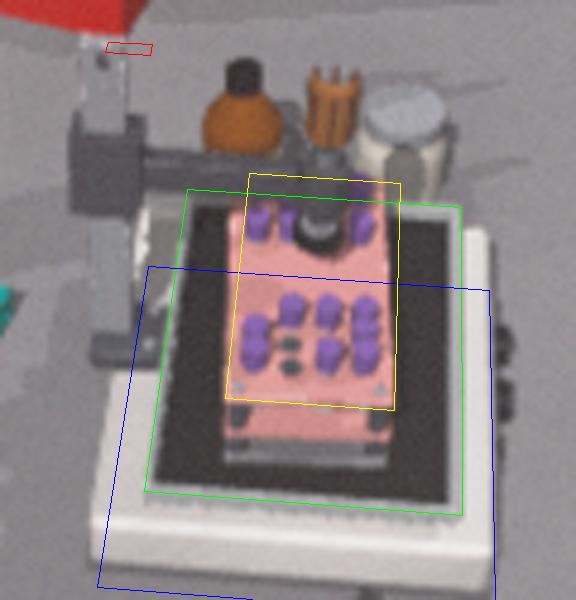

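```bash
sed -i "s/^def res(p).*/def res(p): return np.concatenate([proj(f,W(p,(X[0],X[1],p[3] if X[2]<.1 else X[2])))[0]-u for f,u,X in m])/; s/\[.5,0,0\],loss='soft_l1'/[.5,0,0,.08],loss='soft_l1'/; s/(.095,.135,.088,(0,255,0))/(.095,.135,P[3],(0,255,0))/" fit.py; python3 fit.py
```

```text
[ 0.49762385 -0.09867837  0.16306108  0.08198085] [[ 0.4  2. ]
 [ 1.4 -0.3]
 [-0.6 -0.4]
 [-2.  -3.4]
 [-0.6 -0.1]
 [-0.1  0.4]
 [-0.3  0.4]
 [-0.9 -3. ]
 [ 5.4  0.7]]
htop free x,z [-0.0038  0.294 ]  z at x=-15mm [0.288] [-1.8  0.2]
hbot free x,z [-0.0117  0.2518]  z at x=-15mm [0.2499] [-0.5  0. ]
htop free x,z [-0.0019  0.2971]  z at x=-15mm [0.2967] [4.8 0.4]
hbot free x,z [-0.0015  0.2523]  z at x=-15mm [0.2519] [4.8 0.4]
foot free x,z [-0.0089  0.1671]  z at x=-15mm [0.1631] [-0.9  0.1]
foot free x,z [0.0016 0.1748]  z at x=-15mm [0.1743] [5.6 0.5]
rack corners mixer frame [[-0.0335, -0.1046], [0.0678, -0.101], [0.0524, 0.1017]]
rack corners mixer frame [[0.0503, 0.1076], [-0.0494, 0.0984], [-0.0441, -0.0741]]
handle xy [ 0.48282283 -0.10111346  0.        ] grip xy [ 0.54992081 -0.09007438  0.        ] bar [ 0.61109838 -0.08000933  0.        ]
bartop (array([ 0.6261, -0.0806,  0.3142]), np.float64(0.0008))
htop (array([ 0.4962, -0.1002,  0.2957]), np.float64(0.0007))
hbot (array([ 0.4944, -0.1006,  0.2543]), np.float64(0.0062))
foot (array([ 0.4988, -0.1018,  0.1731]), np.float64(0.0028))
rim++ (array([0.5675, 0.0475, 0.0798]), np.float64(0.0019))
rim-- (array([ 0.4259, -0.2471,  0.082 ]), np.float64(0.0036))
rim+- (array([ 0.606 , -0.2123,  0.0776]), np.float64(0.0084))
```

View pics/ov_scene.png

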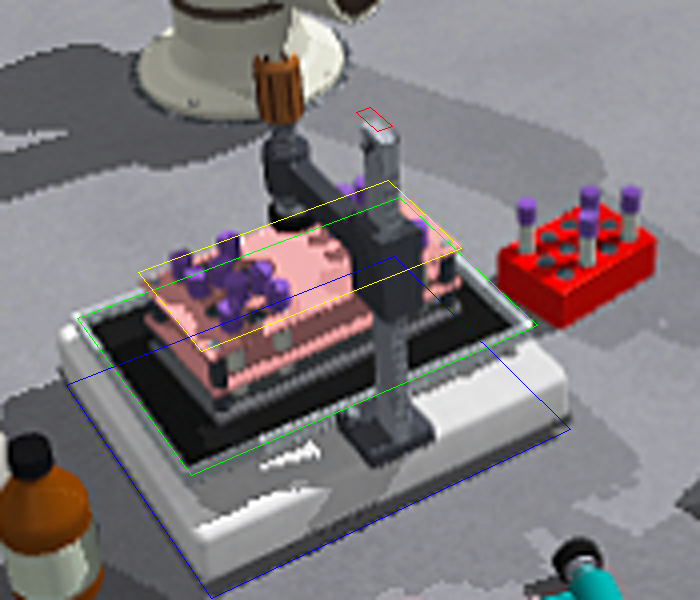

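View pics/ov_side.png

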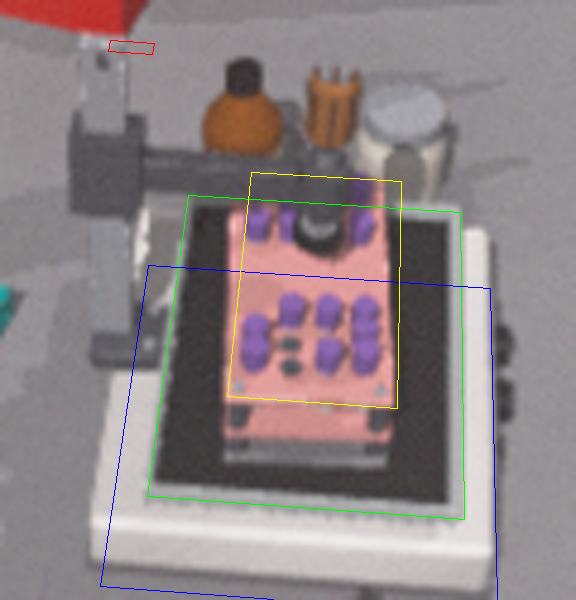

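Run:
```python
from h import *
from workcell import vision,sensors
f=vision.grab_frame("wrist"); s=sensors.observe(); q=s["tool_rot"]; T=Rot.from_quat([q[1],q[2],q[3],q[0]])
R=np.array(f["R"]);c=-R.T@np.array(f["t"])
print('cam in tool',T.inv().apply(c-s["position"]).round(4),'cam dir',T.inv().apply(R[2]).round(3),'tool x',T.apply([1,0,0]).round(3),'y',T.apply([0,1,0]).round(3))
```

```text
cam in tool [ 0.0806 -0.0006  0.0203] cam dir [-0.291  0.     0.957] tool x [-0.944 -0.33  -0.   ] y [-0.33   0.944  0.   ]
```

>>> {"op": "play_rows", "data": {"increments": [[22, 31, 10, 0, 0, -0.012], [22, 31, 10, 0, 0, -0.012], [22, 31, 10, 0, 0, -0.012], [22, 31, 10, 0, 0, -0.012], [22, 31, 10, 0, 0, -0.012], [22, 31, 10, 0, 0, -0.012], [22, 31, 10, 0, 0, -0.012], [22, 31, 10, 0, 0, -0.012], [22, 31, 10, 0, 0, -0.012], [22, 31, 10, 0, 0, -0.012], [22, 31, 10, 0, 0, -0.012], [22, 31, 10, 0, 0, -0.012]], "grip": 60}}

```text
clock: 1.5
position: [0.4727, -0.2045, 0.5271]
tool_rot: [0.0, -0.086, 0.996, 0.002]
contact_force: [0.6, -0.6, 0.1]
opening: 0.689
```

>>> {"op": "play_rows", "data": {"increments": [[22, 28, 0, 0, 0, -0.007], [22, 28, 0, 0, 0, -0.007], [22, 28, 0, 0, 0, -0.007], [20, 24, 0, 0, 0, 0], [0, 0, 0, 0, 0, 0]]}}

```text
clock: 1.92
position: [0.5638, -0.0849, 0.5314]
tool_rot: [0.005, -0.078, 0.997, 0.002]
contact_force: [-0.7, -0.7, -0.5]
opening: 0.686
```

```bash
cat > snap.py <<'E'
import sys
from h import *
from workcell import vision,sensors
s=sensors.observe(); q=s["tool_rot"]; T=Rot.from_quat([q[1],q[2],q[3],q[0]])
x=T.apply([1,0,0]);z=T.apply([0,0,1]);y=T.apply([0,1,0])
print('t',round(s["clock"],2),'pos',s["position"].round(4),'gp',(s["position"]+.164*z).round(4),'yaw_y',np.arctan2(y[1],y[0]).round(4),'z',z.round(4),'F',s["contact_force"].round(1),'M',s["moment"].round(2),'op',(s["opening"]*87).round(1),'q',s["joint_positions"].round(3))
tag=sys.argv[1]
for n in sys.argv[2:]:
    f=vision.grab_frame(n); im=f["frame"]; np.savez(f"pics/{n}_{tag}.npz",**f)
    if n=="wrist": im=cv2.resize(im,None,fx=1.5,fy=1.5,interpolation=cv2.INTER_CUBIC)
    elif n=="scene": im=cv2.resize(im[145:295,130:305],None,fx=4,fy=4,interpolation=cv2.INTER_CUBIC)
    else: im=cv2.resize(im[125:250,220:340],None,fx=4.8,fy=4.8,interpolation=cv2.INTER_CUBIC)
    cv2.imwrite(f"pics/{n}_{tag}.png",im)
E
python3 snap.py 1 wrist scene side
```

```text
Traceback (most recent call last):
  File "snap.py", line 6, in <module>
    print('t',round(s["clock"],2),'pos',s["position"].round(4),'gp',(s["position"]+.164*z).round(4),'yaw_y',np.arctan2(y[1],y[0]).round(4),'z',z.round(4),'F',s["contact_force"].round(1),'M',s["moment"].round(2),'op',(s["opening"]*87).round(1),'q',s["joint_positions"].round(3))
                                                                                                                                                                                                                        ^^^^^^^^^^^^^^^^^^^^^^^
AttributeError: 'float' object has no attribute 'round'
```

```bash
sed -i 's/(s\["opening"\]\*87).round(1)/round(s["opening"]*87,1)/' snap.py; python3 snap.py 1 wrist scene side
```

```text
t 1.92 pos [ 0.5638 -0.0849  0.5314] gp [ 0.5655 -0.0842  0.3674] yaw_y 1.7276 z [ 0.0105  0.0047 -0.9999] F [-0.7 -0.7 -0.5] M [-0.1   0.    0.01] op 59.7 q [ 0.134  0.228  0.098 -0.003 -1.43  -1.547]
```

View pics/wrist_1.png

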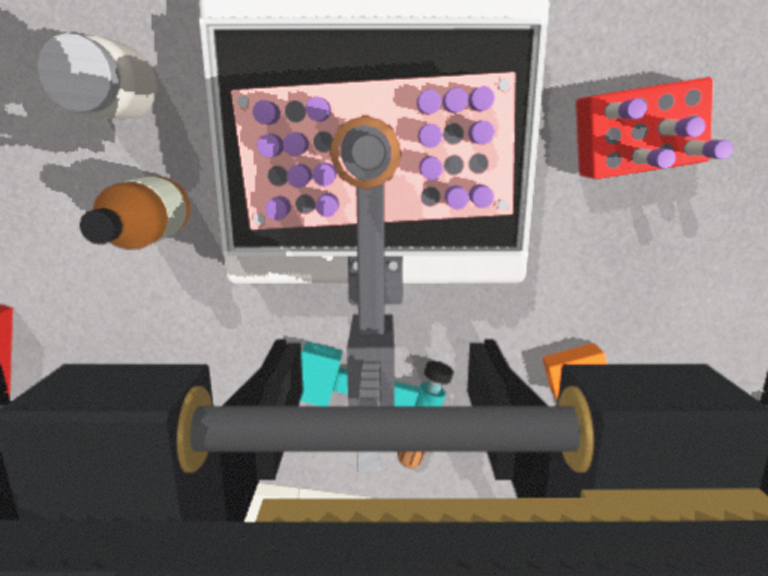

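Run:
```python
from h import *
f=np.load("pics/wrist_1.npz")
g=lambda u,v,z:print((u,v),z,at_z(f,[(u/1.5,v/1.5)],z)[0].round(4))
g(366,152,.297);g(366,152,.29)
for u,v in((370.5,220),(371,250),(371.5,320)):g(u,v,.2285)
for u,v in((357,250),(385,250)):g(u,v,.2285)
for u,v in((208,22),(545,22),(222,250),(528,250)):g(u,v,.082)
for u,v in((232,90),(516,72),(513,214),(252,229)):g(u,v,.138)
```

```text
(366, 152) 0.297 [ 0.4946 -0.1035  0.297 ]
(366, 152) 0.29 [ 0.495  -0.1037  0.29  ]
(370.5, 220) 0.2285 [ 0.5349 -0.0973  0.2285]
(371, 250) 0.2285 [ 0.5523 -0.0944  0.2285]
(371.5, 320) 0.2285 [ 0.5957 -0.0877  0.2285]
(357, 250) 0.2285 [ 0.5536 -0.1025  0.2285]
(385, 250) 0.2285 [ 0.551  -0.0863  0.2285]
(208, 22) 0.082 [ 0.4263 -0.2451  0.082 ]
(545, 22) 0.082 [0.3854 0.0151 0.082 ]
(222, 250) 0.082 [ 0.6078 -0.2235  0.082 ]
(528, 250) 0.082 [0.5659 0.0458 0.082 ]
(232, 90) 0.138 [ 0.4747 -0.2069  0.138 ]
(516, 72) 0.138 [ 0.4323 -0.0119  0.138 ]
(513, 214) 0.138 [0.5298 0.009  0.138 ]
(252, 229) 0.138 [ 0.5717 -0.1854  0.138 ]
```

View pics/side_1.png

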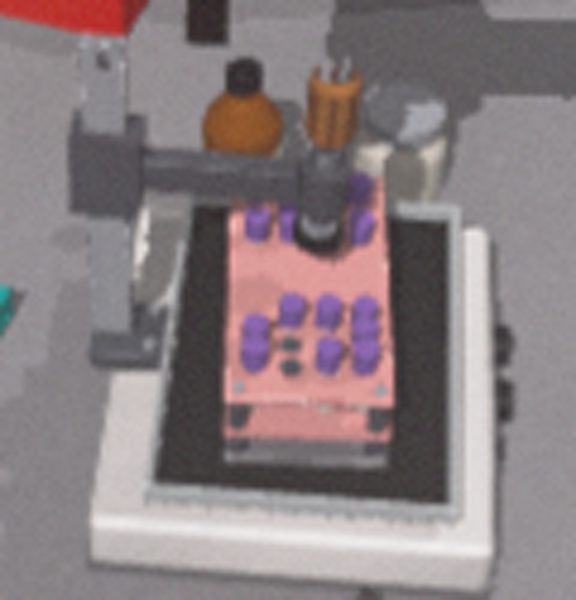

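>>> {"op": "play_rows", "data": {"increments": [[0, -4, 0, -0.005, 0.01, 0], [0, -4, -10, 0, 0, 0], [0, 0, -20, 0, 0, 0], [0, 0, -25, 0, 0, 0], [0, 0, -25, 0, 0, 0], [0, 0, -15, 0, 0, 0], [0, 0, 0, 0, 0, 0]], "grip": 50}}

```text
clock: 2.65
position: [0.5541, -0.1067, 0.4347]
tool_rot: [0.002, -0.07, 0.998, -0.001]
contact_force: [0.2, 0.6, 1.0]
opening: 0.575
```

```bash
python3 snap.py 2 wrist
```

```text
t 2.65 pos [ 0.5541 -0.1067  0.4347] gp [ 0.5547 -0.107   0.2707] yaw_y 1.7115 z [ 0.004  -0.0017 -1.    ] F [0.2 0.6 1. ] M [-0.02  0.06  0.  ] op 50.0 q [ 0.097  0.26  -0.098  0.002 -1.209 -1.528]
```

View pics/wrist_2.png

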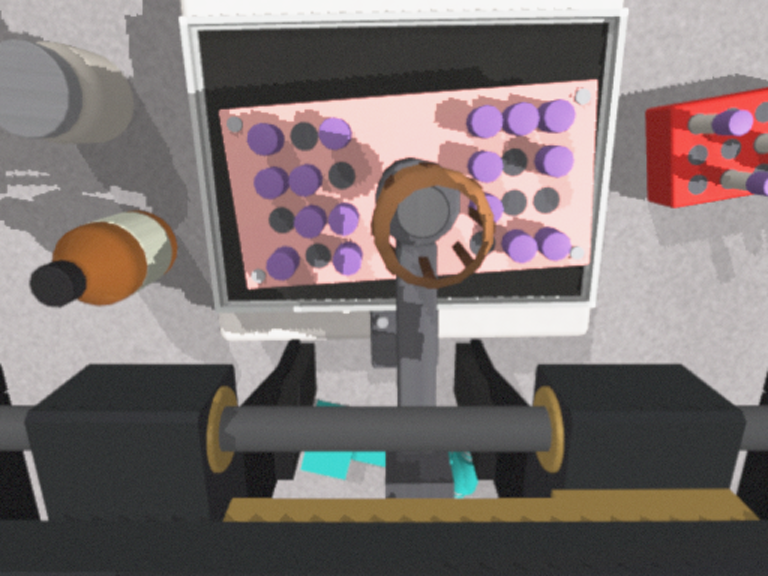

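>>> {"op": "play_rows", "data": {"increments": [[3, 5, 0, 0.001, 0.002, 0.006], [3, 5, 0, 0.001, 0.002, 0.006], [3, 4, 0, 0, 0, 0.004], [0, 0, 0, 0, 0, 0], [0, 0, 0, 0, 0, 0]]}}

```text
clock: 3.12
position: [0.5643, -0.0935, 0.4414]
tool_rot: [0.005, -0.078, 0.997, -0.001]
contact_force: [0.3, 0.2, 0.0]
opening: 0.577
```

```bash
python3 snap.py 3 wrist
```

```text
t 3.12 pos [ 0.5643 -0.0935  0.4414] gp [ 0.566  -0.0937  0.2774] yaw_y 1.727 z [ 1.050e-02 -9.000e-04 -9.999e-01] F [0.3 0.2 0. ] M [ 0.02  0.03 -0.06] op 50.2 q [ 0.119  0.268 -0.07   0.002 -1.222 -1.535]
```

View pics/wrist_3.png

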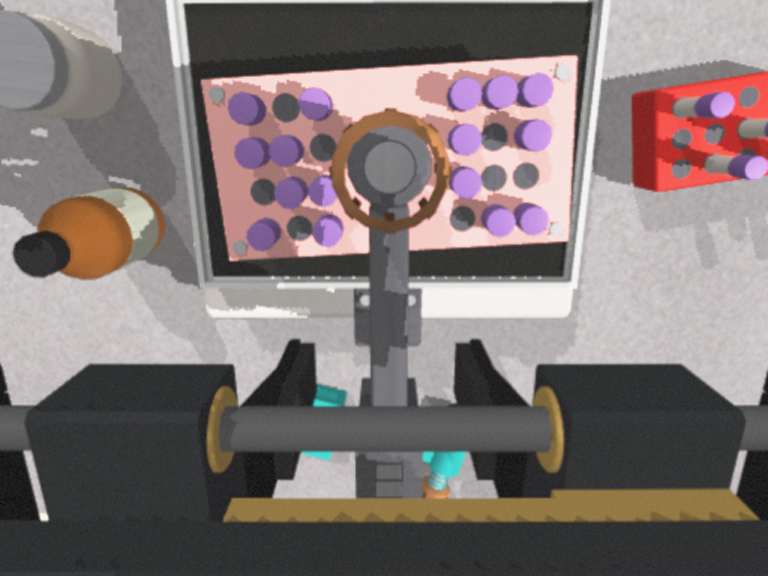

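>>> {"op": "play_rows", "data": {"increments": [[0, 0, -6, 0.0005, 0.004, 0], [0, 0, -10, 0.0005, 0.004, 0], [0, 0, -12, 0, 0.002, 0], [0, 0, -12, 0, 0, 0], [0, 0, -10, 0, 0, 0], [0, 0, -6, 0, 0, 0], [0, 0, -2, 0, 0, 0], [0, 0, 0, 0, 0, 0]]}}

```text
clock: 3.83
position: [0.5633, -0.0932, 0.3775]
tool_rot: [-0.001, -0.078, 0.997, 0.001]
contact_force: [0.5, -0.2, 0.1]
opening: 0.572
```

```bash
python3 snap.py 4 side scene
```

```text
t 3.83 pos [ 0.5633 -0.0932  0.3775] gp [ 0.5629 -0.0931  0.2135] yaw_y 1.7272 z [-0.0021  0.001  -1.    ] F [ 0.5 -0.2  0.1] M [0.   0.07 0.  ] op 49.7 q [ 1.190e-01  3.150e-01 -1.680e-01 -1.000e-03 -1.090e+00 -1.533e+00]
```

View pics/side_4.png

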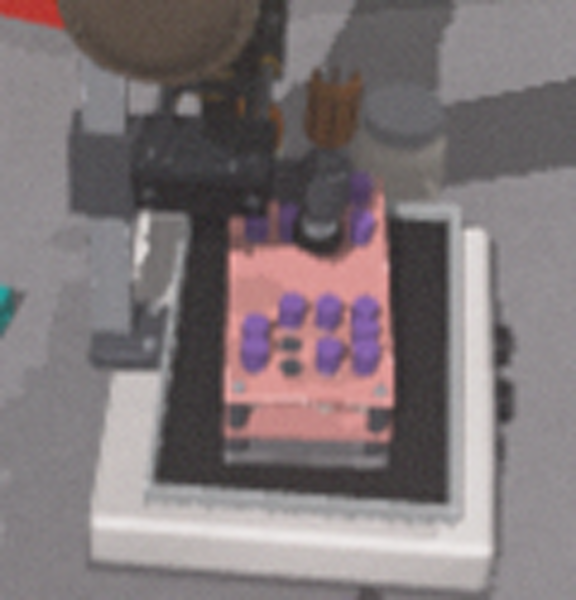

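View pics/scene_4.png

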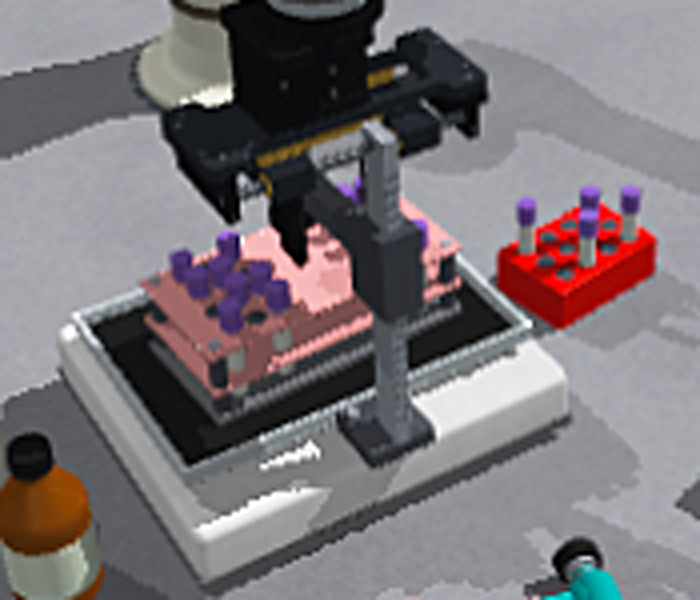

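>>> {"op": "play_rows", "data": {"increments": [[0, 0, 2, 0, 0, 0], [0, 0, 0, 0, 0, 0], [0, 0, 0, 0, 0, 0], [0, 0, 0, 0, 0, 0], [0, 0, 0, 0, 0, 0], [0, 0, 0, 0, 0, 0], [0, 0, 0, 0, 0, 0], [0, 0, 0, 0, 0, 0]], "grip": 12}}

```text
clock: 4.6
position: [0.5639, -0.0929, 0.3837]
tool_rot: [0.003, -0.079, 0.997, 0.001]
contact_force: [0.5, 0.9, -0.5]
opening: 0.183
```

```bash
python3 snap.py 5 wrist side
```

```text
t 4.6 pos [ 0.5639 -0.0929  0.3837] gp [ 0.5648 -0.0926  0.2197] yaw_y 1.7281 z [ 0.0056  0.0018 -1.    ] F [ 0.5  0.9 -0.5] M [ 0.01 -0.    0.03] op 15.9 q [ 1.200e-01  3.090e-01 -1.600e-01 -1.000e-03 -1.096e+00 -1.533e+00]
```

View pics/wrist_5.png

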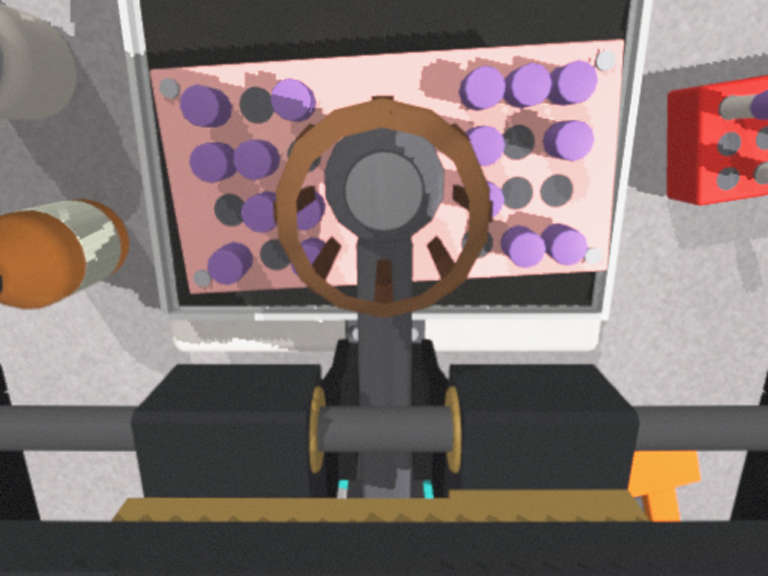

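```bash
cat > st.py <<'E'
from h import *
from workcell import sensors
Y=0.157; ex=np.array([np.cos(Y),np.sin(Y),0]);ey=np.array([-np.sin(Y),np.cos(Y),0])
def st():
    s=sensors.observe(); q=s["tool_rot"]; T=Rot.from_quat([q[1],q[2],q[3],q[0]]); z=T.apply([0,0,1]);x=T.apply([1,0,0]);y=T.apply([0,1,0])
    gp=s["position"]+.164*z; g0=np.array([.5648,-.0926,.2197]);d=gp-g0
    F=s["contact_force"];M=s["moment"]
    print('t %.2f pitch %.4f roll %.4f yaw %.4f | gp dx %.1f dy %.1f z %.1f mm| Fm %.1f %.1f %.1f Mm %.2f %.2f %.2f op %.1f tcp'%(s["clock"],.0058-z@ex,z@ey,np.arctan2(y[1],y[0])-np.pi/2-Y,d@ex*1e3,d@ey*1e3,gp[2]*1e3,F@ex,F@ey,F[2],M@ex,M@ey,M[2],s["opening"]*87),s["position"].round(4),'q',s["joint_positions"].round(2))
st()
E
python3 st.py
```

```text
t 4.70 pitch 0.0001 roll 0.0008 yaw 0.0003 | gp dx -0.0 dy -0.1 z 219.7 mm| Fm -0.2 1.3 0.7 Mm 0.29 0.03 0.08 op 15.6 tcp [ 0.5639 -0.093   0.3837] q [ 0.12  0.31 -0.16 -0.   -1.1  -1.53]
```

>>> {"op": "play_rows", "data": {"increments": [[1.4, 0.2, 0.5, -0.0013, 0.0084, 0], [1.4, 0.2, 0.5, -0.0013, 0.0084, 0], [1.4, 0.2, 0.5, -0.0013, 0.0084, 0], [1.4, 0.2, 0.5, -0.0013, 0.0084, 0], [0, 0, 0, 0, 0, 0]]}}

```text
clock: 5.12
position: [0.5698, -0.0919, 0.3816]
tool_rot: [-0.018, -0.078, 0.997, 0.0]
contact_force: [0.3, 0.8, -5.4]
opening: 0.178
```

```bash
python3 st.py
```

```text
t 5.12 pitch 0.0415 roll 0.0037 yaw -0.0016 | gp dx -0.8 dy 0.5 z 217.7 mm| Fm 0.5 0.7 -5.4 Mm -0.01 -0.84 -0.03 op 15.5 tcp [ 0.5698 -0.0919  0.3816] q [ 0.12  0.33 -0.14 -0.   -1.14 -1.53]
```

>>> {"op": "play_rows", "data": {"increments": [[0, 0, -1, -0.003, -0.006, 0.001], [0, 0, -3, 0, 0, 0], [0, 0, -3, 0, 0, 0], [0, 0, -3, 0, 0, 0], [0, 0, 0, 0, 0, 0]]}}

```text
clock: 5.53
position: [0.5695, -0.092, 0.3682]
tool_rot: [-0.017, -0.078, 0.997, -0.001]
contact_force: [1.6, -0.7, -7.6]
opening: 0.181
```

```bash
python3 st.py
```

```text
t 5.53 pitch 0.0397 roll 0.0007 yaw -0.0015 | gp dx -0.8 dy 0.0 z 204.2 mm| Fm 1.5 -1.0 -7.6 Mm -0.02 -0.71 -0.06 op 15.8 tcp [ 0.5695 -0.092   0.3682] q [ 0.12  0.34 -0.16  0.   -1.11 -1.54]
```

>>> {"op": "play_rows", "data": {"increments": [[0, 0, -3, 0.001, -0.004, 0.001], [0, 0, -3, 0, 0, 0], [0, 0, -1, 0, 0, 0], [0, 0, 0, 0, 0, 0]]}}

```text
clock: 5.87
position: [0.5691, -0.092, 0.36]
tool_rot: [-0.015, -0.078, 0.997, -0.001]
contact_force: [1.9, 0.9, -5.8]
opening: 0.18
```

```bash
python3 st.py; python3 snap.py 6 scene side
```

```text
t 5.87 pitch 0.0367 roll 0.0013 yaw -0.0005 | gp dx -0.7 dy 0.1 z 196.0 mm| Fm 2.0 0.6 -5.8 Mm -0.05 -0.73 -0.04 op 15.7 tcp [ 0.5691 -0.092   0.36  ] q [ 0.12  0.34 -0.17 -0.   -1.09 -1.53]
t 5.87 pos [ 0.5691 -0.092   0.36  ] gp [ 0.5641 -0.0926  0.196 ] yaw_y 1.7273 z [-0.0307 -0.0035 -0.9995] F [ 1.9  0.9 -5.8] M [ 0.07 -0.73 -0.04] op 15.7 q [ 0.121  0.345 -0.171 -0.    -1.086 -1.535]
```

View pics/side_6.png

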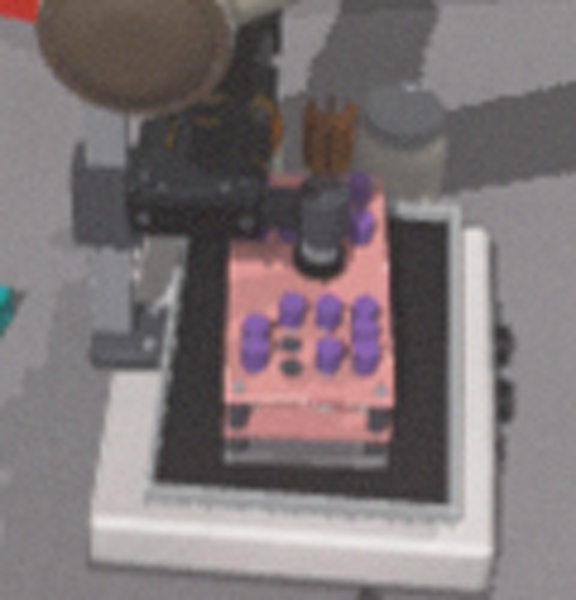

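Run:
```python
from h import *
f=np.load("pics/side_6.npz")
th=np.linspace(0,2*np.pi,120)
for z in (.138,.145,.15,.155,.16,.165,.17,.175,.18):
    X=[(.4955+.016*np.cos(t),-.1035+.016*np.sin(t),z) for t in th]
    q=(proj(f,X)-(220,125)+.5)*4.8-.5; print(z,'bottom',q[:,1].max().round(0),'x',q[:,0].min().round(),q[:,0].max().round())
```

```text
0.138 bottom 296.0 x 299.0 350.0
0.145 bottom 288.0 x 299.0 351.0
0.15 bottom 282.0 x 300.0 351.0
0.155 bottom 277.0 x 300.0 352.0
0.16 bottom 271.0 x 300.0 352.0
0.165 bottom 265.0 x 301.0 353.0
0.17 bottom 259.0 x 301.0 353.0
0.175 bottom 253.0 x 301.0 354.0
0.18 bottom 247.0 x 302.0 354.0
```

>>> {"op": "play_rows", "data": {"increments": [[0, 0, -2, 0, -0.002, 0], [0, 0, -3, 0, 0, 0], [0, 0, -3, 0, 0, 0], [0, 0, 0, 0, 0, 0], [0, 0, 0, 0, 0, 0]]}}

```text
clock: 6.38
position: [0.5689, -0.0921, 0.3516]
tool_rot: [-0.014, -0.078, 0.997, -0.001]
contact_force: [0.2, -0.7, -6.4]
opening: 0.176
```

```bash
python3 st.py
```

```text
t 6.38 pitch 0.0348 roll 0.0010 yaw -0.0006 | gp dx -0.6 dy 0.0 z 187.7 mm| Fm 0.0 -0.7 -6.4 Mm 0.01 -0.49 -0.04 op 15.3 tcp [ 0.5689 -0.0921  0.3516] q [ 0.12  0.35 -0.18  0.   -1.06 -1.53]
```

>>> {"op": "play_rows", "data": {"increments": [[0, 0, -1.5, 0, 0, 0], [0, 0, -1.5, 0, 0, 0], [0, 0, -1.5, 0, 0, 0], [0, 0, 0, 0, 0, 0]]}}

```text
clock: 6.72
position: [0.5691, -0.0921, 0.3475]
tool_rot: [-0.014, -0.078, 0.997, -0.001]
contact_force: [-0.4, 0.7, -3.0]
opening: 0.184
```

```bash
python3 st.py
```

```text
t 6.72 pitch 0.0345 roll 0.0004 yaw -0.0003 | gp dx -0.4 dy -0.1 z 183.5 mm| Fm -0.3 0.8 -3.0 Mm 0.17 0.00 -0.08 op 16.0 tcp [ 0.5691 -0.0921  0.3475] q [ 0.12  0.36 -0.19  0.   -1.05 -1.54]
```

>>> {"op": "play_rows", "data": {"increments": [[0, 0, -1, 0, 0, 0], [0, 0, -1, 0, 0, 0], [0, 0, 0, 0, 0, 0]]}}

```text
clock: 6.97
position: [0.5691, -0.092, 0.3473]
tool_rot: [-0.014, -0.078, 0.997, -0.001]
contact_force: [-1.1, 1.0, -2.6]
opening: 0.179
```

```bash
python3 st.py
```

```text
t 6.97 pitch 0.0341 roll -0.0004 yaw 0.0001 | gp dx -0.3 dy -0.1 z 183.4 mm| Fm -0.9 1.1 -2.6 Mm 0.31 0.30 -0.06 op 15.5 tcp [ 0.5691 -0.092   0.3473] q [ 0.12  0.36 -0.19  0.   -1.05 -1.54]
```

```bash
python3 snap.py 7 side wrist scene
```

```text
t 6.97 pos [ 0.5691 -0.092   0.3473] gp [ 0.5645 -0.0928  0.1834] yaw_y 1.7279 z [-0.0279 -0.0048 -0.9996] F [-1.1  1.  -2.6] M [ 0.26  0.35 -0.06] op 15.5 q [ 0.121  0.356 -0.19   0.002 -1.054 -1.535]
```

View pics/side_7.png

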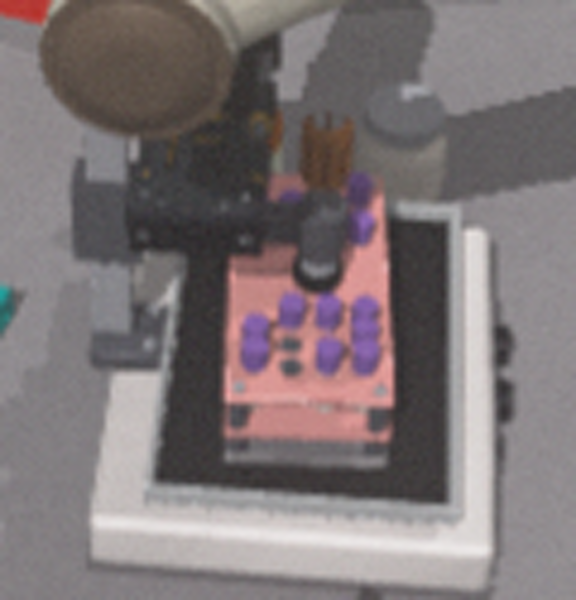

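View pics/scene_7.png

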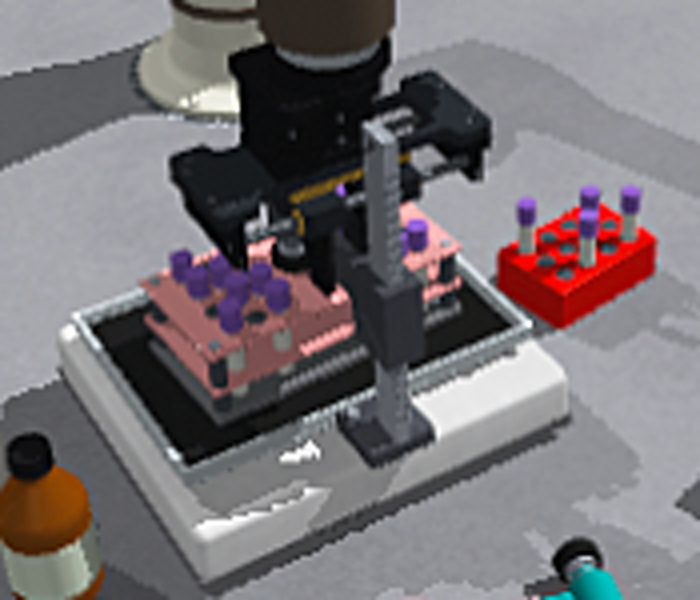

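>>> {"op": "play_rows", "data": {"increments": [[1.3, 0.2, -1, -0.0012, 0.008, 0], [1.3, 0.2, -1, -0.0012, 0.008, 0], [0, 0, -1, 0, 0, 0]]}}

```text
clock: 7.37
position: [0.5722, -0.0915, 0.3459]
tool_rot: [-0.022, -0.079, 0.997, -0.002]
contact_force: [-3.6, 3.1, 6.4]
opening: 0.181
```

```bash
python3 st.py
```

```text
t 7.37 pitch 0.0496 roll -0.0012 yaw 0.0007 | gp dx 0.3 dy -0.3 z 182.0 mm| Fm -3.1 3.7 6.4 Mm 0.86 1.20 -0.15 op 15.8 tcp [ 0.5722 -0.0915  0.3459] q [ 0.12  0.36 -0.18  0.   -1.07 -1.54]
```

>>> {"op": "play_rows", "data": {"increments": [[1.0, 0.8, -1, 0.0, 0.008, 0], [1.0, 0.5, -1, -0.001, 0.008, -0.0005], [0, 0.2, -1, 0, 0.002, 0]]}}

```text
clock: 7.62
position: [0.5748, -0.0907, 0.3455]
tool_rot: [-0.03, -0.079, 0.996, -0.003]
contact_force: [-3.2, 0.6, 6.5]
opening: 0.181
```

```bash
python3 st.py
```

```text
t 7.62 pitch 0.0664 roll -0.0022 yaw 0.0011 | gp dx 0.2 dy -0.0 z 181.8 mm| Fm -3.1 1.1 6.5 Mm 0.44 0.78 -0.12 op 15.8 tcp [ 0.5748 -0.0907  0.3455] q [ 0.12  0.37 -0.17  0.   -1.09 -1.54]
```

>>> {"op": "play_rows", "data": {"increments": [[0.8, 0.4, -1.5, 0.001, 0.007, -0.0005], [0.6, 0.2, -1.5, 0.001, 0.006, 0], [0, 0, -1, 0, 0, 0]]}}

```text
clock: 7.87
position: [0.5766, -0.0906, 0.3452]
tool_rot: [-0.036, -0.079, 0.996, -0.003]
contact_force: [-4.6, 2.0, 5.6]
opening: 0.181
```

```bash
python3 st.py;python3 snap.py 8 side wrist
```

```text
t 7.87 pitch 0.0773 roll -0.0009 yaw 0.0022 | gp dx 0.3 dy -0.0 z 181.6 mm| Fm -4.2 2.7 5.6 Mm 0.83 0.95 -0.08 op 15.7 tcp [ 0.5766 -0.0906  0.3452] q [ 0.12  0.38 -0.16  0.   -1.1  -1.54]
t 7.87 pos [ 0.5766 -0.0906  0.3452] gp [ 0.5651 -0.0926  0.1816] yaw_y 1.73 z [-0.0705 -0.012  -0.9974] F [-4.6  2.   5.6] M [ 0.67  1.06 -0.08] op 15.7 q [ 0.122  0.377 -0.163  0.004 -1.102 -1.536]
```

View pics/side_8.png

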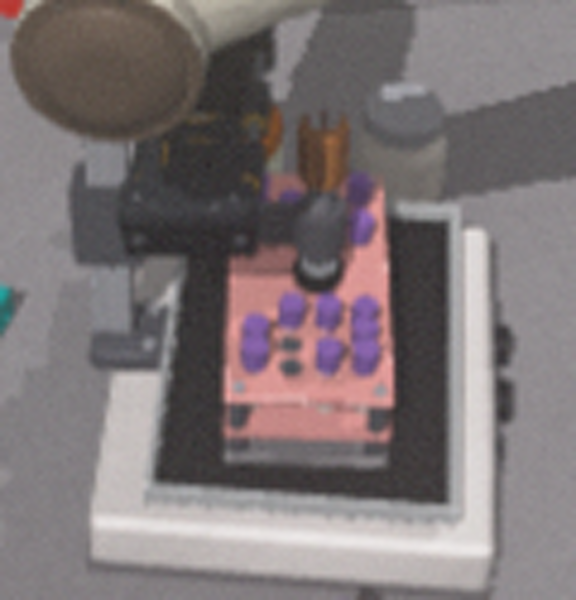

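View pics/wrist_8.png

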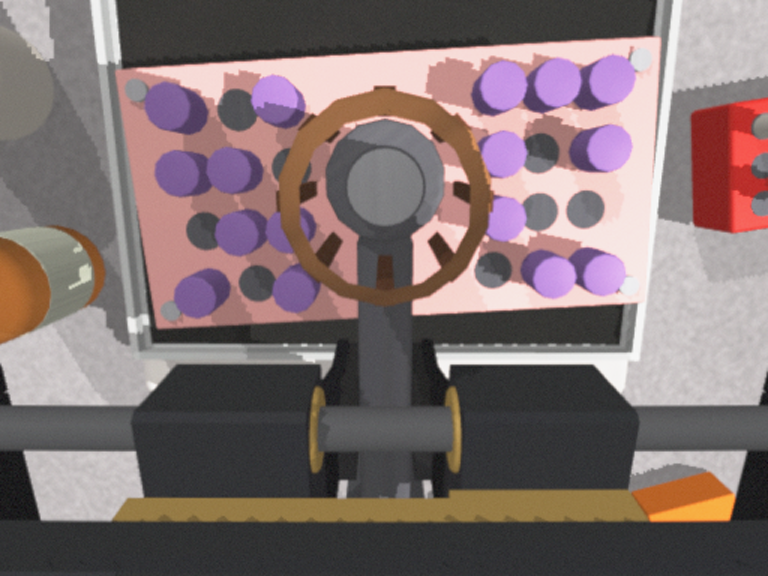

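View pics/wrist_7.png

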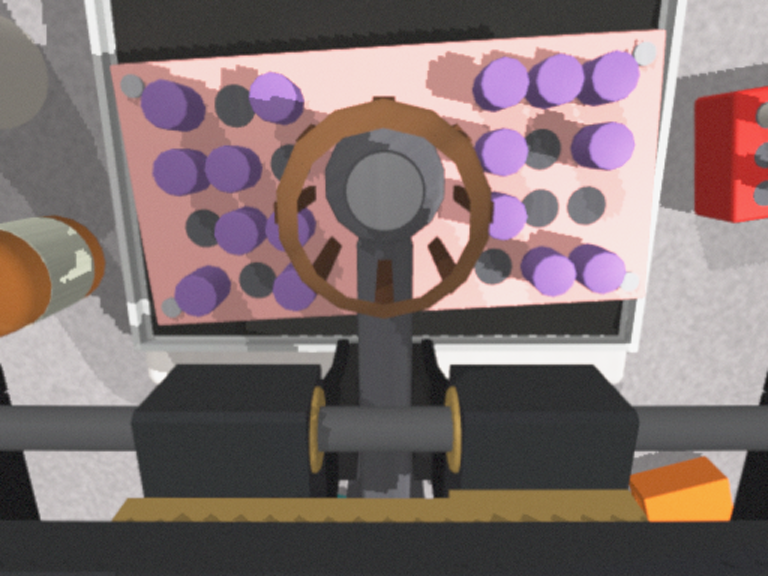

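```bash
cat > slip.py <<'E'
import sys
from h import *
def ring(tag):
    f=np.load(f"pics/wrist_{tag}.npz"); im=f["frame"].astype(int); b,g,r=im[...,0],im[...,1],im[...,2]
    m=((r-b>35)&(r-g>15)&(r<190)&(b<90)).astype(np.uint8)
    m[:40]=0; m[215:]=0; m[:, :170]=0; m[:,340:]=0
    n,l,s,c=cv2.connectedComponentsWithStats(cv2.morphologyEx(m,cv2.MORPH_CLOSE,np.ones((5,5))))
    k=1+np.argmax(s[1:,4]); cn,_=cv2.findContours((l==k).astype(np.uint8),cv2.RETR_EXTERNAL,cv2.CHAIN_APPROX_NONE)
    h=cv2.convexHull(max(cn,key=len)); e=cv2.fitEllipse(h); return np.array(e[0]),np.array(e[1]),s[k]
if __name__=="__main__":
    for t in sys.argv[1:]: print(t,*ring(t))
    # sensitivity: tool-frame geometry; cam in tool
    cam=np.array([.0806,-.0006,.0203]); zc=np.array([-.291,0,.957]); 
    # image up = +tool x ; v(down) axis approx
    yc=np.array([-.957,0,-.291]); xc=np.cross(yc,zc)
    def pv(a):
        gp=np.array([0,0,.164]); r=np.array([.068,0,-.083]) # tool frame: x out, z down
        c,s=np.cos(a),np.sin(a); r2=np.array([c*r[0]-s*r[2],0,s*r[0]+c*r[2]]) # a>0: outer end down rel. tool
        d=gp+r2-cam; return 190.1+329.3*(d@yc)/(d@zc), 329.3*.03/(d@zc)
    for a in(0,.01,.02,.03,.04): print(a,pv(a))
E
python3 slip.py 5 7 8
```

```text
5 [254.73709106 137.30488586] [144.47605896 146.11854553] [ 183   64  145  147 6144]
7 [255.19085693 137.8427124 ] [144.28775024 146.49038696] [ 182   65  146  147 6179]
8 [255.63066101 130.23925781] [143.26763916 144.93118286] [ 184   58  145  146 5845]
0 (np.float64(160.2101722085934), np.float64(159.96696703990673))
0.01 (np.float64(155.1648836854247), np.float64(158.90125941007858))
0.02 (np.float64(150.21472401463248), np.float64(157.8247412889936))
0.03 (np.float64(145.36058605523692), np.float64(156.73824259992665))
0.04 (np.float64(140.60323313804923), np.float64(155.6425796346896))
```

>>> {"op": "play_rows", "data": {"increments": [[0.4, 0.9, -1, -0.001, 0.004, -0.001], [0.6, 0.5, -1.5, -0.0012, 0.008, -0.001], [0.6, 0.3, -1.5, -0.001, 0.006, 0], [0, 0.1, -1, 0, 0.0, 0]]}}

```text
clock: 8.3
position: [0.5789, -0.0895, 0.3447]
tool_rot: [-0.043, -0.079, 0.996, -0.006]
contact_force: [-5.3, 0.6, 7.2]
opening: 0.183
```

```bash
python3 st.py;python3 snap.py 9 wrist|tail -1 >/dev/null; python3 slip.py 9|head -1
```

```text
t 8.30 pitch 0.0920 roll -0.0050 yaw 0.0021 | gp dx 0.2 dy 0.1 z 181.3 mm| Fm -5.1 1.4 7.2 Mm 0.39 1.01 -0.02 op 15.9 tcp [ 0.5789 -0.0895  0.3447] q [ 0.12  0.38 -0.16  0.01 -1.12 -1.54]
9 [255.60800171 125.75093842] [141.78001404 144.85792542] [ 184   53  144  146 5826]
```

>>> {"op": "play_rows", "data": {"increments": [[0.4, 0.4, -2, 0.001, 0.009, -0.001], [0.4, 0.2, -2, 0.001, 0.009, -0.001], [0.6, 0.2, -2, 0, 0.006, 0], [0, 0.1, -1.5, 0, 0.002, 0]]}}

```text
clock: 8.68
position: [0.5819, -0.0891, 0.3443]
tool_rot: [-0.052, -0.08, 0.995, -0.006]
contact_force: [-4.3, 0.4, 8.2]
opening: 0.18
```

```bash
python3 st.py;python3 snap.py 10 wrist side|tail -1 >/dev/null; python3 slip.py 10|head -1
```

```text
t 8.68 pitch 0.1103 roll -0.0042 yaw 0.0030 | gp dx 0.3 dy 0.1 z 181.2 mm| Fm -4.2 1.1 8.2 Mm 0.48 0.84 -0.13 op 15.6 tcp [ 0.5819 -0.0891  0.3443] q [ 0.12  0.39 -0.14  0.01 -1.14 -1.54]
10 [256.33084106 118.6914444 ] [140.69380188 143.6365509 ] [ 186   47  142  145 5567]
```

View pics/side_10.png

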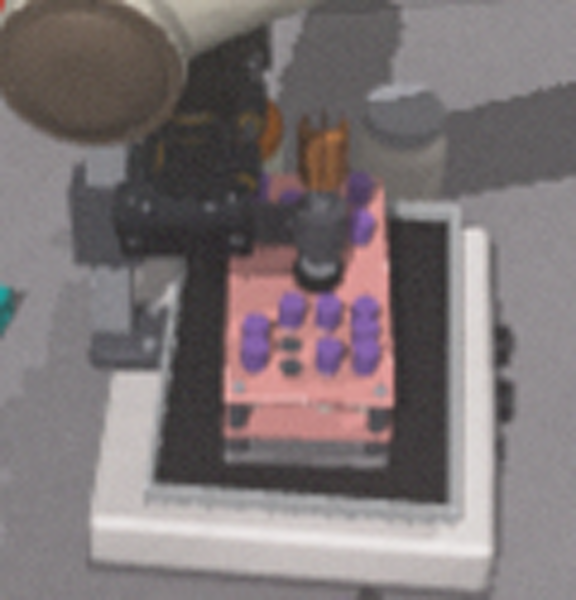

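>>> {"op": "play_rows", "data": {"increments": [[0, 0, 0, 0, 0, 0], [0, 0, 0, 0, 0, 0], [0, 0, 0, 0, 0, 0]], "grip": 34}}

```text
clock: 9.03
position: [0.5828, -0.0888, 0.3439]
tool_rot: [-0.05, -0.08, 0.996, -0.006]
contact_force: [0.1, -0.4, -0.2]
opening: 0.326
```

```bash
python3 st.py;python3 snap.py 11 wrist side|tail -1 >/dev/null; python3 slip.py 11|head -1
```

```text
t 9.03 pitch 0.1069 roll -0.0039 yaw 0.0034 | gp dx 1.8 dy 0.3 z 180.7 mm| Fm 0.1 -0.4 -0.2 Mm 0.01 -0.24 -0.04 op 28.3 tcp [ 0.5828 -0.0888  0.3439] q [ 0.12  0.39 -0.14  0.01 -1.13 -1.54]
11 [255.4475708  112.37337494] [142.09510803 145.87966919] [ 184   40  144  146 5790]
```

View pics/wrist_11.png

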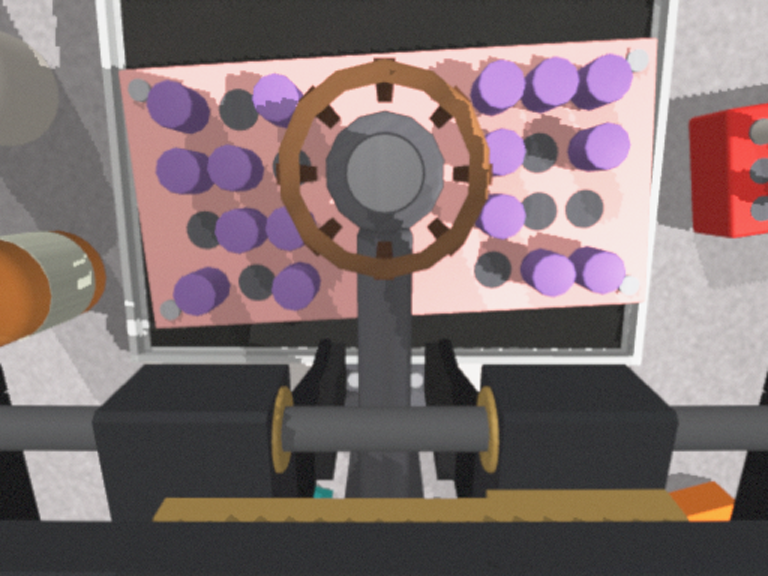

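Run:
```python
from h import *
from slip import ring
ex=np.array([np.cos(.157),np.sin(.157),0]);ey=np.array([-ex[1],ex[0],0]);b=np.array([.495,-.1035,0])
for t,z in((7,.258),(8,.258),(9,.258),(10,.258),(11,.258)):
    f=np.load(f"pics/wrist_{t}.npz");c,a,_=ring(t)
    o,d=ray(f,[c]); 
    out=[]
    for zz in(z-.01,z,z+.01):
        p=o+d[0]*((zz-o[2])/d[0][2]); out.append(((p-b)@ex*1e3).round(1))
    zd=329.3*.03/((a.max()));  p=o+d[0]*zd
    print(t,out,((p-b)@ey*1e3).round(1),'z by diameter',p[2].round(4))
```

```text
7 [np.float64(2.8), np.float64(1.7), np.float64(0.6)] -1.1 z by diameter 0.2614
8 [np.float64(4.5), np.float64(4.1), np.float64(3.6)] -1.0 z by diameter 0.2615
9 [np.float64(4.4), np.float64(4.3), np.float64(4.1)] -0.6 z by diameter 0.262
10 [np.float64(4.0), np.float64(4.2), np.float64(4.4)] -0.6 z by diameter 0.2622
11 [np.float64(3.7), np.float64(4.1), np.float64(4.5)] -0.6 z by diameter 0.2624
```

>>> {"op": "play_rows", "data": {"increments": [[0, 0, 8, 0, 0, 0], [0, 0, 25, 0, 0, 0], [0, 0, 35, 0, 0, 0], [0, 0, 35, 0, 0, 0], [0, 0, 35, 0, 0, 0], [0, 0, 25, 0, 0, 0.03], [-10, -2, 5, 0.01, -0.06, 0.1], [-20, -3, 0, 0, 0, 0.12], [-20, -3, 0, 0, 0, 0.12], [-15, -3, 0, 0, 0, 0.12], [-10, -2, 0, 0, 0, 0.12], [0, 0, 0, 0, 0, 0.12]]}}

```text
clock: 10.13
position: [0.5031, -0.1025, 0.5222]
tool_rot: [-0.015, -0.443, 0.896, -0.016]
contact_force: [-0.0, 0.8, 0.2]
opening: 0.387
```

```bash
python3 st.py;python3 snap.py 12 side scene
```

```text
t 10.13 pitch 0.0243 roll -0.0398 yaw 0.7611 | gp dx -65.5 dy -6.7 z 358.4 mm| Fm 0.1 0.8 0.2 Mm 0.11 -0.02 0.01 op 33.7 tcp [ 0.5031 -0.1025  0.5222] q [ 0.13  0.13 -0.06  0.04 -1.4  -0.79]
t 10.13 pos [ 0.5031 -0.1025  0.5222] gp [ 0.5011 -0.1094  0.3584] yaw_y 2.4889 z [-0.012  -0.0422 -0.999 ] F [-0.   0.8  0.2] M [0.11 0.   0.01] op 33.7 q [ 0.126  0.13  -0.063  0.041 -1.395 -0.786]
```

View pics/scene_12.png

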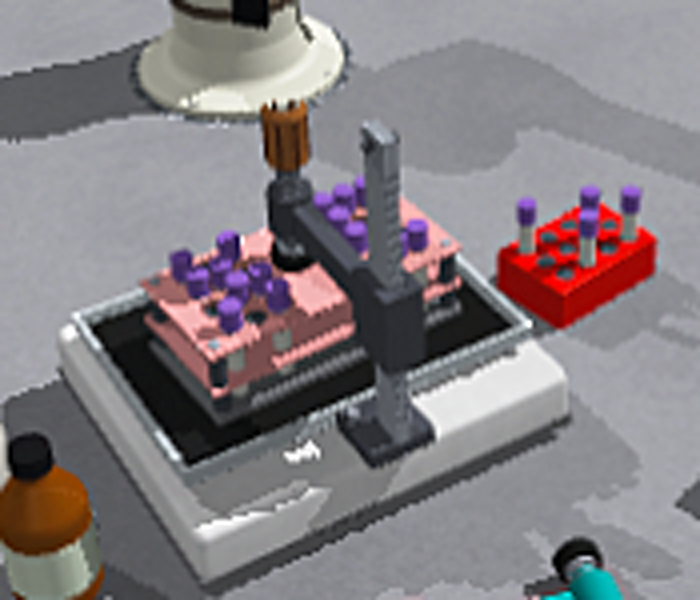

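View pics/side_12.png

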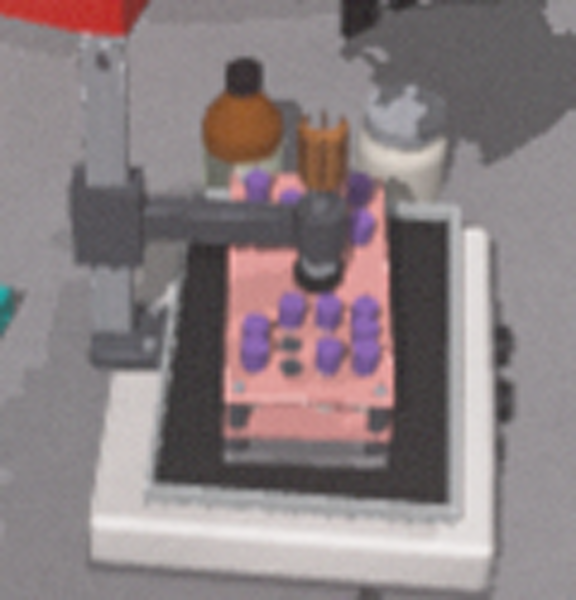

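>>> {"op": "play_rows", "data": {"increments": [[0, 0, 0, 0, 0, 0.122], [0, 0, 0, 0, 0, 0.122], [0, 0, 0, 0, 0, 0.122], [0, 0, 0, 0, 0, 0.122], [0, 0, 0, 0, 0, 0.122], [0, 0, 0, 0, 0, 0.122], [0, 0, 0, 0, 0, 0.122], [0, 0, 0, 0, 0, 0.122], [0, 0, 0, 0, 0, 0.122], [0, 0, 0, 0, 0, 0.122], [0, 0, 0, 0, 0, 0.122], [0, 0, 0, 0, 0, 0.122]], "grip": 70}}

```text
clock: 11.23
position: [0.5094, -0.1011, 0.5212]
tool_rot: [0.0, 0.932, -0.362, 0.02]
contact_force: [-0.4, 0.1, -0.4]
opening: 0.806
```

>>> {"op": "play_rows", "data": {"increments": [[0, 0, 0, 0, 0, 0.122], [0, 0, 0, 0, 0, 0.122], [0, 0, 0, 0, 0, 0.122], [0, 0, 0, 0, 0, 0.122], [0, 0, 0, 0, 0, 0.122], [0, 0, 0, 0, 0, 0.122], [0, 0, 0, 0, 0, 0.122], [0, 0, 0, 0, 0, 0.122], [0, 0, 0, 0, 0, 0.122], [0, 0, 0, 0, 0, 0.122], [0, 0, 0, 0, 0, 0.122], [0, 0, 0, 0, 0, 0.06]]}}

```text
clock: 12.23
position: [0.5159, -0.0997, 0.519]
tool_rot: [-0.013, 0.941, 0.338, 0.012]
contact_force: [0.7, -0.5, -0.2]
opening: 0.807
```

>>> {"op": "play_rows", "data": {"increments": [[0, 0, 0, 0, 0, 0], [0, 0, 0, 0, 0, 0]]}}

```text
clock: 12.4
position: [0.5168, -0.0996, 0.5187]
tool_rot: [-0.013, 0.942, 0.335, 0.011]
contact_force: [-0.8, -0.6, 0.3]
opening: 0.806
```

```bash
python3 st.py
python3 - <<'E'
from h import *
fs=np.load("pics/scene_12.npz");fd=np.load("pics/side_12.npz")
S=lambda u,v:(130+(u+.5)/4-.5,145+(v+.5)/4-.5); D=lambda u,v:(220+(u+.5)/4.8-.5,125+(v+.5)/4.8-.5)
def tri(u1,u2):
    c1,d1=ray(fs,[u1]);c2,d2=ray(fd,[u2]);A=np.c_[d1[0],-d2[0]];t=np.linalg.lstsq(A,c2-c1,rcond=None)[0]
    a=c1+t[0]*d1[0];b=c2+t[1]*d2[0];return ((a+b)/2).round(4),np.linalg.norm(a-b).round(4)
for n,a,b in(('bar',S(380,131),D(103,42)),('htop',S(286,108),D(324,127)),('hbot',S(290,166),D(322,188))):print(n,tri(a,b))
E
python3 snap.py 13 wrist
```

```text
t 12.40 pitch -0.0113 roll 0.0299 yaw -2.6144 | gp dx -45.7 dy 5.5 z 354.8 mm| Fm -0.9 -0.5 0.3 Mm -0.20 0.18 0.03 op 70.2 tcp [ 0.5168 -0.0996  0.5187] q [ 0.11  0.15 -0.02 -0.03 -1.39  2.15]
bar (array([ 0.6269, -0.0812,  0.3155]), np.float64(0.002))
htop (array([ 0.5011, -0.1002,  0.264 ]), np.float64(0.0018))
hbot (array([ 0.4995, -0.1   ,  0.2172]), np.float64(0.0025))
t 12.4 pos [ 0.5168 -0.0996  0.5187] gp [ 0.5188 -0.0943  0.3548] yaw_y -0.8866 z [ 0.0122  0.0322 -0.9994] F [-0.8 -0.6  0.3] M [-0.23  0.14  0.03] op 70.2 q [ 0.11   0.153 -0.017 -0.031 -1.386  2.15 ]
```

View pics/wrist_13.png

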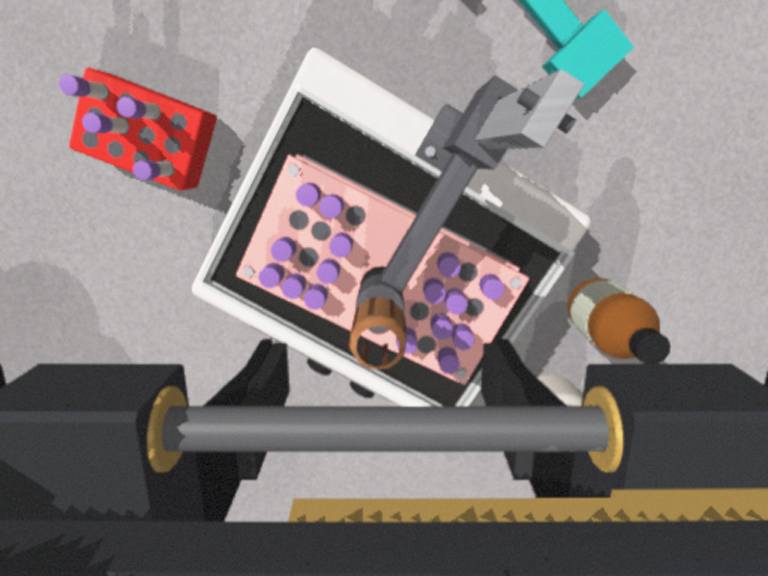

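Run:
```python
from h import *
f=np.load("pics/wrist_13.npz")
print(at_z(f,[(378/1.5,336/1.5)],.262), at_z(f,[(379.5/1.5,310/1.5)],.24))
im=cv2.resize(f["frame"][170:260,200:300],None,fx=6,fy=6,interpolation=cv2.INTER_CUBIC);cv2.imwrite("pics/c13.png",im)
```

```text
[[ 0.50266329 -0.10123973  0.262     ]] [[ 0.50814503 -0.09702199  0.24      ]]
```

View pics/c13.png

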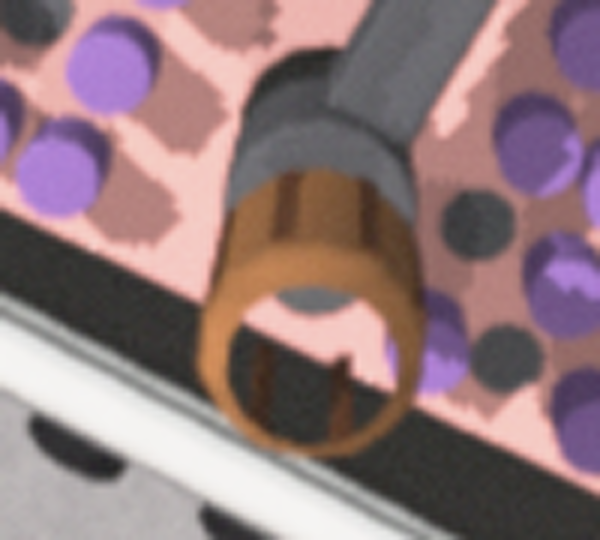

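>>> {"op": "play_rows", "data": {"increments": [[-4, -1, 0, -0.013, 0.016, 0], [-4, -1, 0, -0.013, 0.016, 0], [-3, 0, 0, -0.012, 0.015, 0], [0, 0, -15, 0, 0, 0], [0, 0, -20, 0, 0, 0], [0, 0, -5, 0, 0, 0], [0, 0, 0, 0, 0, 0]]}}

```text
clock: 13.03
position: [0.5038, -0.1019, 0.4787]
tool_rot: [-0.001, 0.943, 0.331, -0.021]
contact_force: [0.7, -0.3, -0.8]
opening: 0.804
```

```bash
python3 st.py; python3 snap.py 14 wrist
python3 - <<'E'
from h import *
f=np.load("pics/wrist_13.npz")
print(at_z(f,[(251.8,228.3)],.262))
E
```

```text
t 13.03 pitch 0.0474 roll -0.0063 yaw -2.6233 | gp dx -68.5 dy -0.7 z 314.9 mm| Fm 0.7 -0.4 -0.8 Mm -0.17 0.02 0.02 op 69.9 tcp [ 0.5038 -0.1019  0.4787] q [ 0.12  0.16 -0.13  0.01 -1.33  2.13]
t 13.03 pos [ 0.5038 -0.1019  0.4787] gp [ 0.4972 -0.104   0.3149] yaw_y -0.8955 z [-0.0401 -0.0128 -0.9991] F [ 0.7 -0.3 -0.8] M [-0.18 -0.01  0.02] op 69.9 q [ 0.119  0.156 -0.125  0.008 -1.331  2.126]
[[ 0.4997941  -0.10335626  0.262     ]]
```

View pics/wrist_14.png

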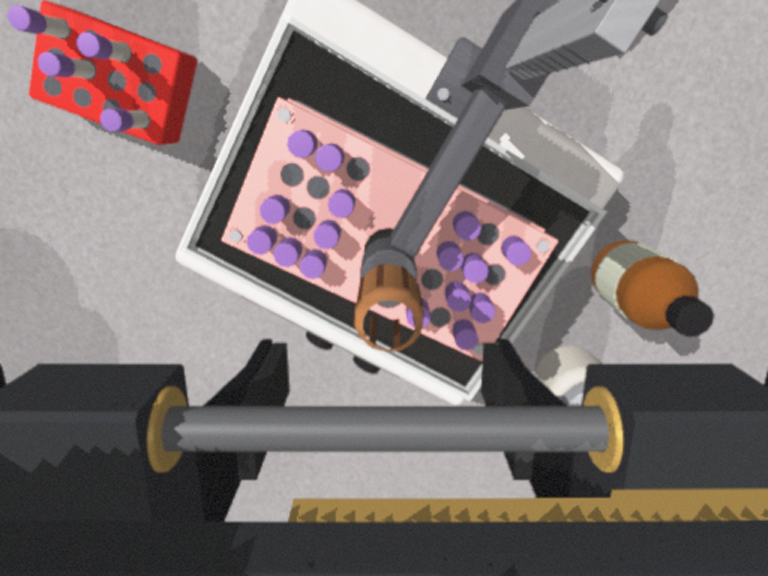

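Run:
```python
from h import *
f=np.load("pics/wrist_14.npz")
print(at_z(f,[(389/1.5,316/1.5)],.262))
```

```text
[[ 0.50115843 -0.10244418  0.262     ]]
```

>>> {"op": "play_rows", "data": {"increments": [[1, 0, -6, 0.004, -0.003, 0], [1, 0, -12, 0.003, -0.003, 0], [0, 0, -14, 0, 0, 0], [0, 0, -14, 0, 0, 0], [0, 0, -12, 0, 0, 0], [0, 0, -8, 0, 0, 0], [0, 0, -4, 0, 0, 0], [0, 0, 0, 0, 0, 0]]}}

```text
clock: 13.75
position: [0.5075, -0.102, 0.4121]
tool_rot: [-0.0, 0.944, 0.331, -0.01]
contact_force: [-0.5, 1.0, 0.1]
opening: 0.807
```

```bash
python3 st.py; python3 snap.py 15 wrist
```

```text
t 13.75 pitch 0.0266 roll -0.0029 yaw -2.6236 | gp dx -61.5 dy -0.8 z 248.2 mm| Fm -0.3 1.0 0.1 Mm -0.10 0.09 -0.02 op 70.2 tcp [ 0.5075 -0.102   0.4121] q [ 0.12  0.2  -0.24  0.   -1.15  2.13]
t 13.75 pos [ 0.5075 -0.102   0.4121] gp [ 0.5042 -0.103   0.2482] yaw_y -0.8958 z [-0.0201 -0.0061 -0.9998] F [-0.5  1.   0.1] M [-0.11  0.07 -0.02] op 70.2 q [ 0.116  0.2   -0.237  0.004 -1.155  2.128]
```

View pics/wrist_15.png

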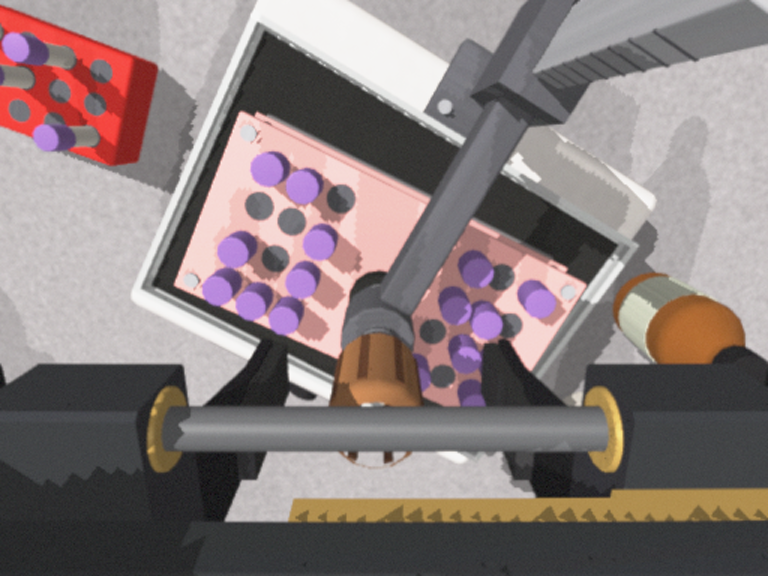

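>>> {"op": "play_rows", "data": {"increments": [[-1, 0, -3, 0, 0.007, 0], [-1, 0, -3, 0, 0.007, 0], [0, 0, -1, 0, 0, 0], [0, 0, 0, 0, 0, 0]]}}

```text
clock: 14.13
position: [0.506, -0.1021, 0.4075]
tool_rot: [-0.002, 0.943, 0.331, -0.015]
contact_force: [0.4, -0.1, -0.2]
opening: 0.803
```

```bash
python3 st.py; python3 snap.py 16 wrist
```

```text
t 14.13 pitch 0.0362 roll -0.0016 yaw -2.6234 | gp dx -64.5 dy -0.4 z 243.6 mm| Fm 0.4 -0.2 -0.2 Mm -0.10 0.05 -0.02 op 69.9 tcp [ 0.506  -0.1021  0.4075] q [ 0.12  0.2  -0.24  0.   -1.15  2.13]
t 14.13 pos [ 0.506  -0.1021  0.4075] gp [ 0.5012 -0.1031  0.2436] yaw_y -0.8956 z [-0.0298 -0.0063 -0.9995] F [ 0.4 -0.1 -0.2] M [-0.11  0.03 -0.02] op 69.9 q [ 0.116  0.203 -0.244  0.003 -1.153  2.129]
```

View pics/wrist_16.png

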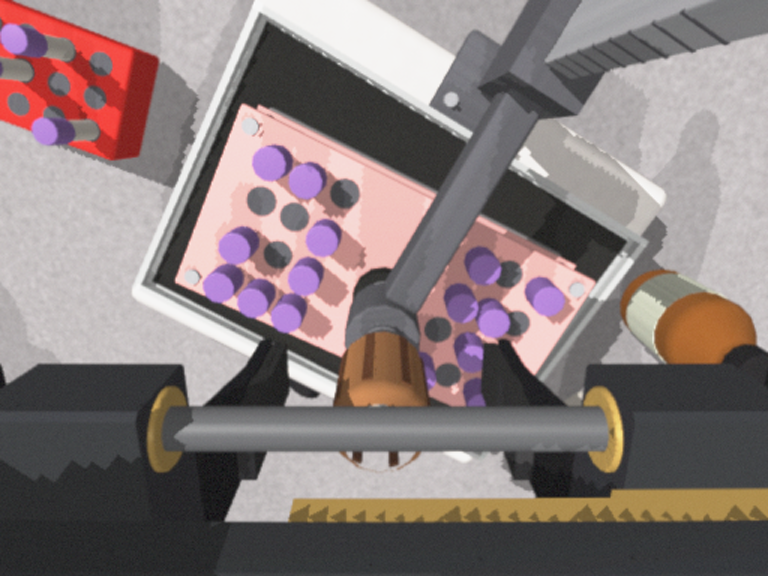

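>>> {"op": "play_rows", "data": {"increments": [[-0.7, 0, -1, 0, 0.003, 0], [0, 0, 0, 0, 0, 0], [0, 0, 0, 0, 0, 0], [0, 0, 0, 0, 0, 0], [0, 0, 0, 0, 0, 0], [0, 0, 0, 0, 0, 0], [0, 0, 0, 0, 0, 0], [0, 0, 0, 0, 0, 0], [0, 0, 0, 0, 0, 0]], "grip": 24}}

```text
clock: 14.93
position: [0.5053, -0.102, 0.4073]
tool_rot: [-0.002, 0.943, 0.331, -0.016]
contact_force: [0.4, 0.6, -1.0]
opening: 0.335
```

```bash
python3 st.py
```

```text
t 14.93 pitch 0.0380 roll -0.0012 yaw -2.6232 | gp dx -65.5 dy -0.2 z 243.4 mm| Fm 0.5 0.5 -1.0 Mm -0.11 0.03 -0.01 op 29.2 tcp [ 0.5053 -0.102   0.4073] q [ 0.12  0.2  -0.25  0.   -1.15  2.13]
```

>>> {"op": "play_rows", "data": {"increments": [[0, 0, 0, -0.0035, -0.0005, -0.1], [0, 0, 0, -0.0035, -0.0005, -0.1], [0, 0, 0, -0.0035, -0.0005, -0.1], [0, 0, 0, -0.0035, -0.0005, -0.1]]}}

```text
clock: 15.27
position: [0.5052, -0.1009, 0.4073]
tool_rot: [0.0, 0.991, 0.13, -0.016]
contact_force: [0.0, 1.1, 1.4]
opening: 0.337
```

```bash
python3 st.py
```

```text
t 15.27 pitch 0.0382 roll 0.0009 yaw -3.0384 | gp dx -65.5 dy 1.3 z 243.4 mm| Fm 0.2 1.1 1.4 Mm 0.64 0.15 0.02 op 29.3 tcp [ 0.5052 -0.1009  0.4073] q [ 0.12  0.2  -0.25  0.   -1.16  1.71]
```

>>> {"op": "play_rows", "data": {"increments": [[0, -0.7, 0, -0.0035, -0.0005, -0.1], [0, -0.6, 0, -0.0035, -0.0005, -0.1], [0, -0.5, 0, -0.0035, -0.0005, -0.1], [0, -0.3, 0, -0.0035, -0.0005, -0.1], [0, -0.3, 0, -0.0035, -0.0005, -0.1], [0, -0.3, 0, -0.0035, -0.0005, -0.1]]}}

```text
clock: 15.77
position: [0.5049, -0.1011, 0.4073]
tool_rot: [0.003, 0.983, -0.183, -0.015]
contact_force: [-0.3, 1.1, 1.2]
opening: 0.338
```

```bash
python3 st.py
```

```text
t 15.77 pitch 0.0362 roll 0.0054 yaw -3.6669 | gp dx -65.5 dy 1.8 z 243.4 mm| Fm -0.1 1.1 1.2 Mm 0.74 0.22 0.14 op 29.4 tcp [ 0.5049 -0.1011  0.4073] q [ 0.12  0.2  -0.24 -0.   -1.16  1.09]
```

>>> {"op": "play_rows", "data": {"increments": [[0, -0.4, 0, -0.0065, 0, -0.1], [0, -0.4, 0, -0.0065, 0.0005, -0.1], [0, -0.4, 0, -0.005, 0.0005, -0.1], [0, -0.4, 0, -0.0045, 0, -0.1], [0, -0.4, 0, -0.004, 0, -0.1], [0, -0.4, 0, -0.004, 0, -0.1], [0, -0.4, 0, -0.004, 0, -0.1], [0, -0.4, 0, -0.004, 0, -0.1]]}}

```text
clock: 16.43
position: [0.5049, -0.1008, 0.4073]
tool_rot: [0.01, 0.823, -0.567, -0.013]
contact_force: [-0.5, 1.0, 0.8]
opening: 0.334
```

```bash
python3 st.py; python3 snap.py 17 wrist side scene
```

```text
t 16.43 pitch 0.0376 roll 0.0031 yaw -4.5053 | gp dx -65.7 dy 1.8 z 243.4 mm| Fm -0.3 1.0 0.8 Mm 0.92 0.10 0.15 op 29.1 tcp [ 0.5049 -0.1008  0.4073] q [ 0.12  0.2  -0.24 -0.   -1.16  0.25]
t 16.43 pos [ 0.5049 -0.1008  0.4073] gp [ 0.4997 -0.1011  0.2434] yaw_y -2.7775 z [-0.0319 -0.002  -0.9995] F [-0.5  1.   0.8] M [0.9  0.24 0.15] op 29.1 q [ 0.118  0.202 -0.245 -0.002 -1.156  0.247]
```

View pics/wrist_17.png

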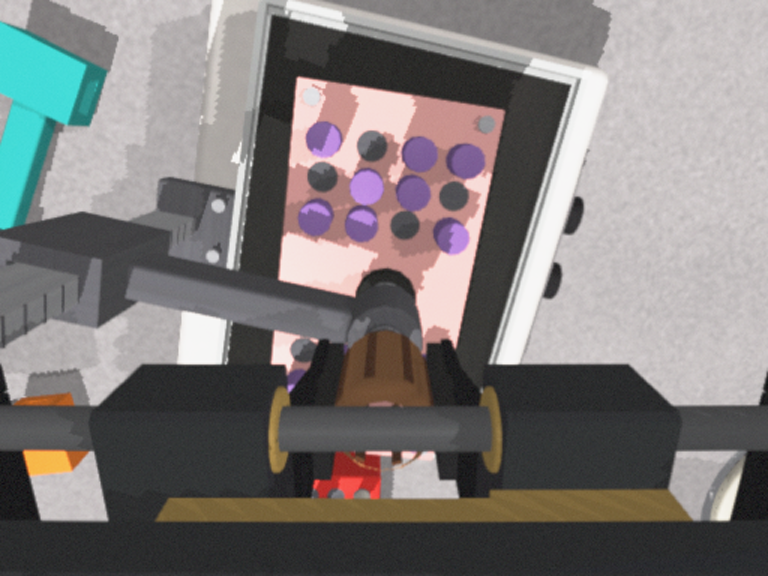

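>>> {"op": "play_rows", "data": {"increments": [[0, -0.3, 0, -0.0015, 0, -0.1], [0, -0.3, 0, -0.0015, 0.0005, -0.1], [0, -0.3, 0, -0.0025, 0.0005, -0.1], [0, -0.2, 0, -0.0025, 0, -0.1], [0, -0.2, 0, -0.0025, 0, -0.1], [0, -0.2, 0, -0.0025, 0, -0.1], [0, -0.2, 0, -0.0025, 0, -0.1], [0, -0.2, 0, -0.0025, 0, -0.1]]}}

```text
clock: 17.25
position: [0.5043, -0.102, 0.4073]
tool_rot: [-0.012, -0.536, 0.844, 0.012]
contact_force: [-1.0, 0.9, 0.5]
opening: 0.338
```

```bash
python3 st.py; python3 snap.py 18 wrist side
```

```text
t 17.25 pitch 0.0365 roll 0.0124 yaw 0.9752 | gp dx -66.2 dy 2.2 z 243.4 mm| Fm -0.9 1.0 0.5 Mm 0.62 0.17 0.14 op 29.4 tcp [ 0.5043 -0.102   0.4073] q [ 0.11  0.2  -0.24 -0.01 -1.16 -0.55]
t 17.25 pos [ 0.5043 -0.102   0.4073] gp [ 0.4991 -0.1008  0.2434] yaw_y 2.703 z [-0.0322  0.0075 -0.9995] F [-1.   0.9  0.5] M [0.59 0.26 0.14] op 29.4 q [ 0.113  0.202 -0.241 -0.012 -1.159 -0.547]
```

View pics/wrist_18.png

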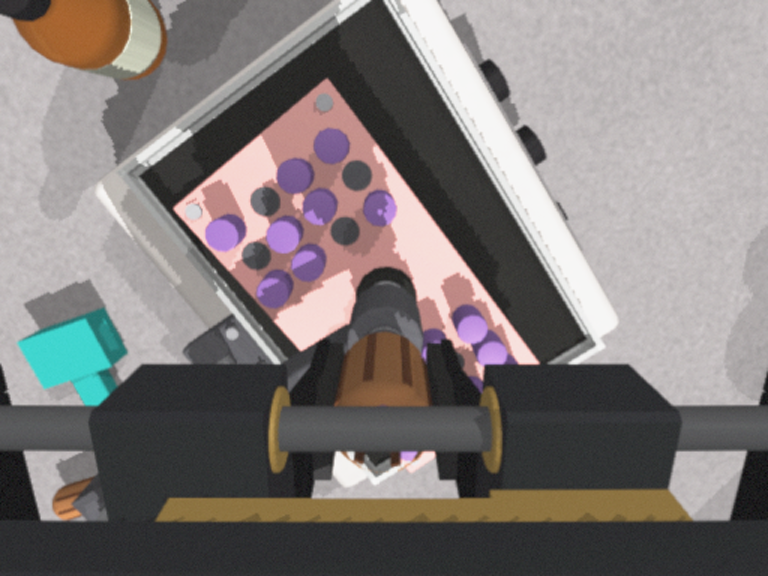

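View pics/side_18.png

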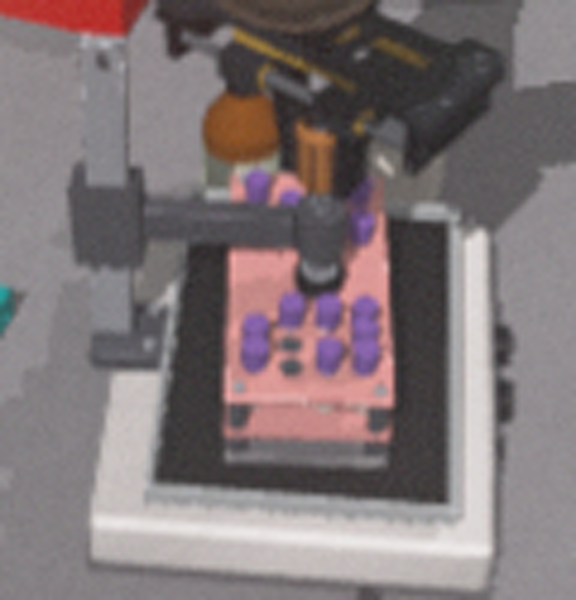

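>>> {"op": "play_rows", "data": {"increments": [[0, -0.2, 0, -0.003, 0.001, -0.1], [0, -0.2, 0, -0.003, 0.001, -0.1], [0, -0.2, 0, -0.003, 0.001, -0.1], [0, -0.2, 0, -0.003, 0.001, -0.1], [0, -0.2, 0, -0.003, 0.001, -0.1], [0, -0.2, 0, -0.003, 0.001, -0.1], [0, -0.2, 0, -0.003, 0.001, -0.1], [0, -0.2, 0, -0.003, 0.001, -0.1], [0, -0.2, 0, -0.003, 0.001, -0.1]]}}

```text
clock: 18.1
position: [0.5043, -0.1026, 0.4074]
tool_rot: [-0.016, -0.122, 0.992, 0.008]
contact_force: [-0.7, 2.4, 1.0]
opening: 0.339
```

```bash
python3 st.py; python3 snap.py 19 wrist side scene
```

```text
t 18.10 pitch 0.0366 roll 0.0165 yaw 0.0870 | gp dx -66.4 dy 2.3 z 243.5 mm| Fm -0.3 2.5 1.0 Mm 0.62 0.09 0.20 op 29.5 tcp [ 0.5043 -0.1026  0.4074] q [ 0.11  0.2  -0.24 -0.02 -1.16 -1.43]
t 18.1 pos [ 0.5043 -0.1026  0.4074] gp [ 0.4989 -0.1007  0.2435] yaw_y 1.8148 z [-0.033   0.0115 -0.9994] F [-0.7  2.4  1. ] M [0.59 0.19 0.2 ] op 29.5 q [ 0.111  0.202 -0.239 -0.016 -1.161 -1.431]
```

View pics/wrist_19.png

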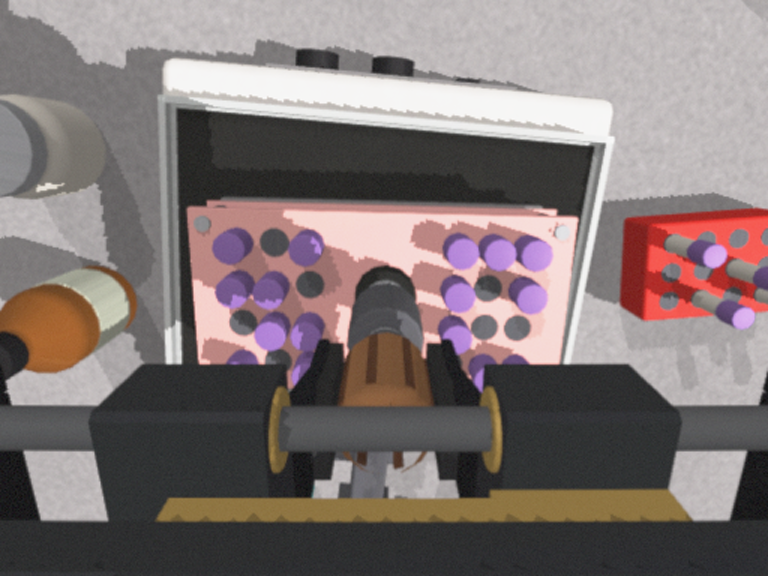

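>>> {"op": "play_rows", "data": {"increments": [[0, 0, 0, -0.003, 0.001, -0.1], [0, 0, 0, -0.003, 0.001, -0.1], [0, 0, 0, -0.003, 0.001, -0.1], [0, 0, 0, -0.003, 0.001, -0.1], [0, 0, 0, 0, 0, 0], [0, 0, 0, 0, 0, 0]]}}

```text
clock: 18.75
position: [0.5043, -0.1025, 0.4073]
tool_rot: [-0.017, 0.068, 0.998, 0.005]
contact_force: [-0.6, 2.6, 1.7]
opening: 0.337
```

```bash
python3 st.py; python3 snap.py 20 wrist side scene
```

```text
t 18.75 pitch 0.0363 roll 0.0167 yaw -0.2939 | gp dx -66.3 dy 2.4 z 243.4 mm| Fm -0.1 2.7 1.7 Mm 0.37 -0.00 -0.14 op 29.3 tcp [ 0.5043 -0.1025  0.4073] q [ 0.11  0.2  -0.24 -0.02 -1.16 -1.81]
t 18.75 pos [ 0.5043 -0.1025  0.4073] gp [ 0.4989 -0.1006  0.2434] yaw_y 1.4339 z [-0.0328  0.0118 -0.9994] F [-0.6  2.6  1.7] M [ 0.37  0.05 -0.14] op 29.3 q [ 0.111  0.202 -0.239 -0.017 -1.161 -1.812]
```

View pics/side_20.png

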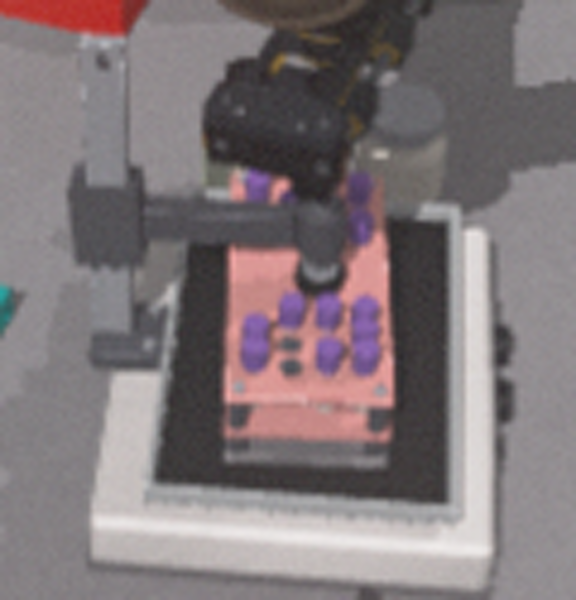

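View pics/wrist_20.png

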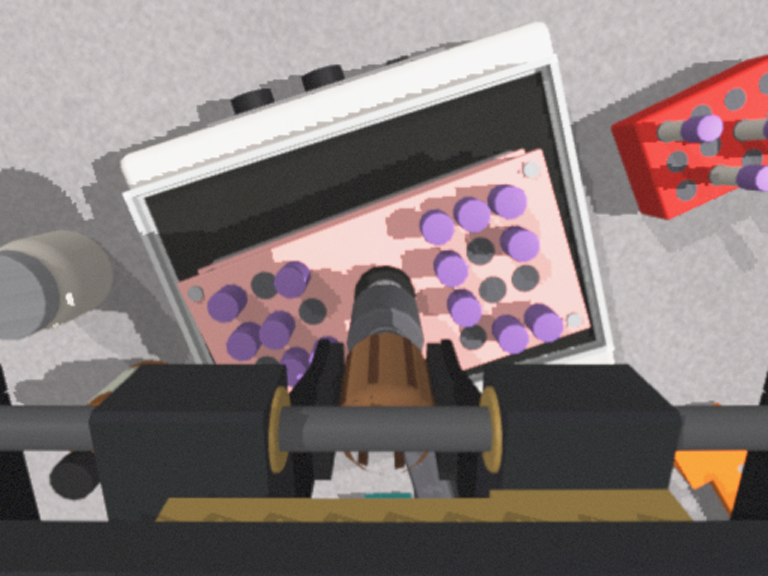

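>>> {"op": "play_rows", "data": {"increments": [[0, 0.3, 0, -0.003, 0.001, -0.1], [0, 0, 0, 0, 0, 0]]}}

```text
clock: 19.07
position: [0.5043, -0.1023, 0.4073]
tool_rot: [-0.017, 0.118, 0.993, 0.004]
contact_force: [-0.5, 1.1, 1.1]
opening: 0.339
```

```bash
python3 st.py
```

```text
t 19.07 pitch 0.0364 roll 0.0167 yaw -0.3942 | gp dx -66.3 dy 2.7 z 243.4 mm| Fm -0.3 1.1 1.1 Mm 0.27 -0.09 -0.04 op 29.5 tcp [ 0.5043 -0.1023  0.4073] q [ 0.11  0.2  -0.24 -0.02 -1.16 -1.91]
```

>>> {"op": "play_rows", "data": {"increments": [[0, 0, 0, 0, 0, 0], [0, 0, 0, 0, 0, 0], [0, 0, 0, 0, 0, 0], [0, 0, 0, 0, 0, 0], [0, 0, 0, 0, 0, 0]], "grip": 66}}

```text
clock: 19.48
position: [0.5045, -0.103, 0.4073]
tool_rot: [-0.017, 0.113, 0.993, 0.003]
contact_force: [-0.4, 0.5, 0.1]
opening: 0.629
```

```bash
python3 st.py; python3 snap.py 21 wrist side
```

```text
t 19.48 pitch 0.0359 roll 0.0151 yaw -0.3844 | gp dx -66.1 dy 1.7 z 243.4 mm| Fm -0.3 0.5 0.1 Mm -0.07 -0.07 0.01 op 54.7 tcp [ 0.5045 -0.103   0.4073] q [ 0.11  0.2  -0.24 -0.01 -1.16 -1.9 ]
t 19.48 pos [ 0.5045 -0.103   0.4073] gp [ 0.4993 -0.1013  0.2434] yaw_y 1.3434 z [-0.0321  0.0103 -0.9994] F [-0.4  0.5  0.1] M [-0.06 -0.09  0.01] op 54.7 q [ 0.111  0.202 -0.239 -0.015 -1.16  -1.903]
```

View pics/wrist_21.png

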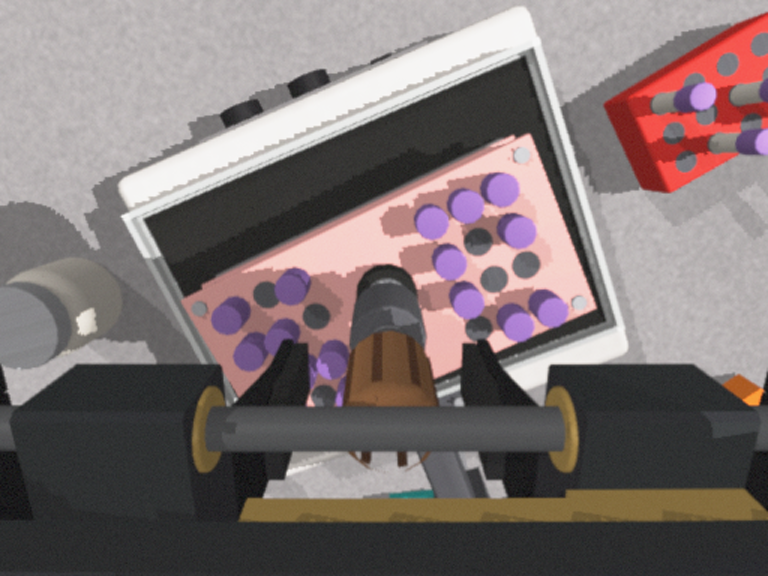

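>>> {"op": "play_rows", "data": {"increments": [[0, 0, 4, 0, 0, 0], [0, 0, 15, 0, 0, 0], [0, 0, 25, 0, 0, 0], [0, 0, 30, 0, 0, 0], [0, 0, 30, 0, 0, 0], [-10, 0, 20, 0, 0, 0], [-25, 0, 5, 0, 0, 0.1], [-25, 0, 0, 0, 0, 0.1], [-20, 0, 0, 0, 0, 0.1], [-5, 0, 0, 0, 0, 0.1], [0, 0, 0, 0, 0, 0]]}}

```text
clock: 20.5
position: [0.4146, -0.1035, 0.5448]
tool_rot: [-0.016, -0.096, 0.995, -0.002]
contact_force: [0.4, -0.1, 0.3]
opening: 0.76
```

```bash
python3 st.py; python3 snap.py 22 wrist side scene
python3 - <<'E'
from h import *
f=np.load("pics/side_22.npz")
cv2.imwrite("pics/full_side22.png",f["frame"])
E
```

```text
t 20.50 pitch 0.0374 roll -0.0030 yaw 0.0354 | gp dx -155.2 dy 12.2 z 380.8 mm| Fm 0.4 -0.2 0.3 Mm 0.01 -0.08 0.00 op 66.1 tcp [ 0.4146 -0.1035  0.5448] q [ 0.14 -0.03 -0.17  0.   -1.47 -1.52]
t 20.5 pos [ 0.4146 -0.1035  0.5448] gp [ 0.4096 -0.1048  0.3808] yaw_y 1.7632 z [-0.0308 -0.0079 -0.9995] F [ 0.4 -0.1  0.3] M [ 0.03 -0.08  0.  ] op 66.1 q [ 0.14  -0.032 -0.167  0.004 -1.467 -1.518]
```

View pics/scene_22.png

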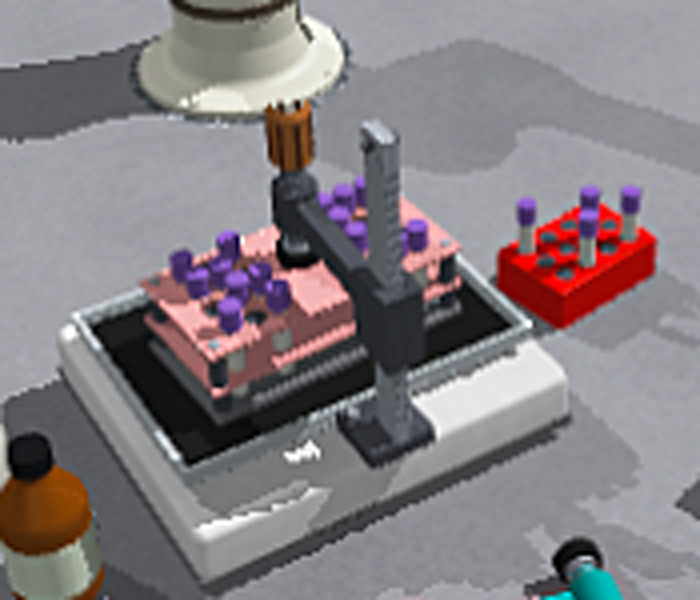

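View pics/side_22.png

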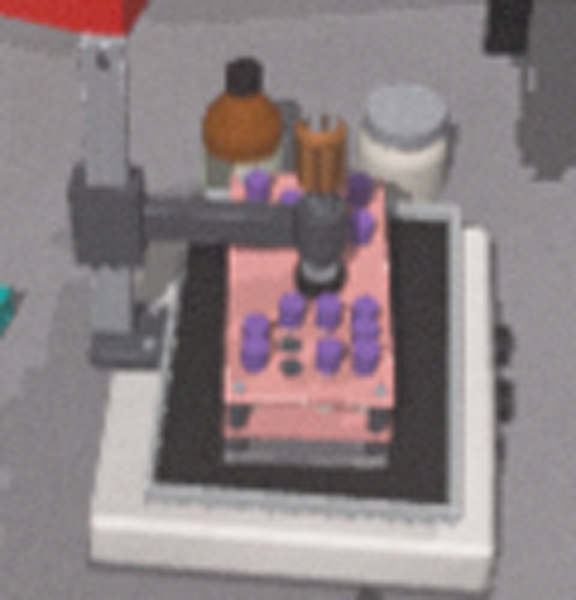

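View pics/wrist_22.png

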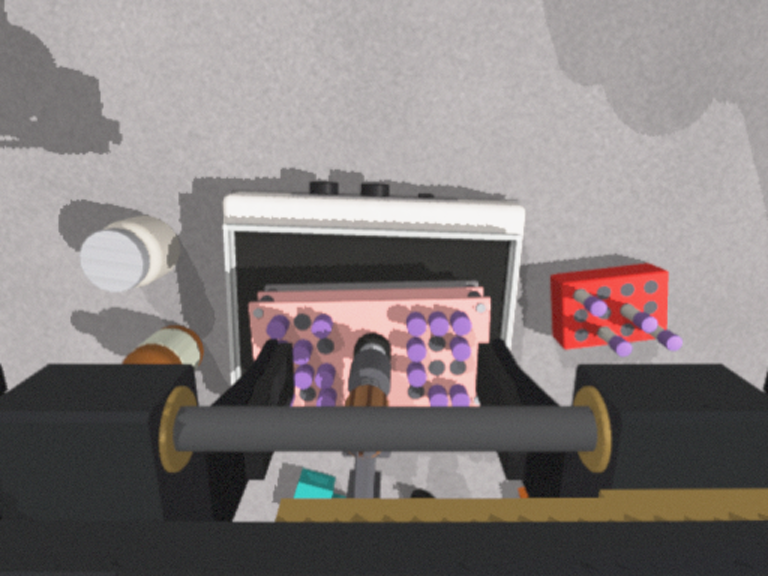

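Run:
```python
from h import *
def cmp(n,a,b,boxes):
    A=np.load(f"pics/{n}_{a}.npz")["frame"];B=np.load(f"pics/{n}_{b}.npz")["frame"]
    off,k=((130,145),4) if n=="scene" else ((220,125),4.8)
    for nm,(u0,v0,u1,v1) in boxes.items():
        x0,y0,x1,y1=[int(round(q)) for q in(off[0]+u0/k,off[1]+v0/k,off[0]+u1/k,off[1]+v1/k)]
        g=lambda im:cv2.resize(cv2.cvtColor(im[y0:y1,x0:x1],cv2.COLOR_BGR2GRAY),None,fx=4,fy=4,interpolation=cv2.INTER_CUBIC)
        W=np.eye(2,3,dtype=np.float32)
        try:
            cc,W=cv2.findTransformECC(g(A),g(B),W,cv2.MOTION_TRANSLATION,(3,200,1e-6),None,5); print(n,a,b,nm,'shift px',(W[:,2]/4).round(2),round(cc,3))
        except Exception as e: print(nm,'fail')
side={'collar':(60,160,155,275),'armmid':(150,190,290,255),'boss':(290,185,360,260),'handle':(290,110,360,195),'foot':(285,250,355,300),'rack':(215,295,405,470),'tray':(140,440,470,520)}
cmp('side',12,22,side)
cmp('side',1,22,{'rack':side['rack'],'tray':side['tray']})
sc={'collar':(345,265,435,370),'boss':(260,165,325,235),'handle':(255,90,325,180),'rackL':(130,225,250,420),'rackR':(400,200,470,320),'tray':(70,420,330,480)}
cmp('scene',12,22,sc); cmp('scene',1,22,{'rackL':sc['rackL'],'rackR':sc['rackR'],'bottle':(0,430,110,600),'red':(490,170,670,330)})
```

```text
side 12 22 collar shift px [-0.01 -0.03] 0.989
side 12 22 armmid shift px [-0.04  0.06] 0.969
side 12 22 boss shift px [0.16 0.08] 0.927
side 12 22 handle shift px [-0.46  0.22] 0.95
side 12 22 foot shift px [0.22 0.93] 0.957
side 12 22 rack shift px [-0.    0.04] 0.993
side 12 22 tray shift px [-0.01 -0.01] 0.999
side 1 22 rack shift px [0.01 0.06] 0.983
side 1 22 tray shift px [-0.01 -0.01] 0.999
scene 12 22 collar shift px [ 0.19 -0.08] 0.979
scene 12 22 boss shift px [ 1.12 -1.03] 0.964
scene 12 22 handle shift px [ 1.07 -0.12] 0.934
scene 12 22 rackL shift px [ 0.01 -0.  ] 0.999
scene 12 22 rackR shift px [0. 0.] 1.0
scene 12 22 tray shift px [0.01 0.  ] 0.999
scene 1 22 rackL shift px [ 0.03 -0.07] 0.91
scene 1 22 rackR shift px [-0.02  0.04] 0.888
scene 1 22 bottle shift px [0.05 0.03] 0.987
scene 1 22 red shift px [0.01 0.  ] 1.0
```

```bash
python3 -c "
from workcell import ticket; print(ticket.sign_off())"
```

```text
the job is handed in; nothing more can be done
None
```

The rack is clamped on the tray and the job is handed in at about 20.5 s. I estimate about 45 N at the foot, which I could not measure directly.

- **Slide:** I gripped the dark steel arm at the slide grip and levelled it. I lowered it about 35 mm without letting it drop, until the foot bore on the bare strip of the rack.
- **Bind:** I tipped the arm until it stopped tilting, at about 0.065 rad with roughly 8 N of press, and it stayed put when I let go. The tool itself read 0.11 rad, because the arm slipped in the pads while tipping. The 0.065 rad comes from the grasp height and the wrist pictures, and it is at the low edge of the asked range.
- **Screw:** I turned the handle clockwise 4.05 rad (about 0.65 turn) in one grip with no sign of slipping, then let go and backed off.

**Last checks**
- Comparing before and after pictures, the rack, bottle and red rack moved less than 0.1 pixel. I judged the jar by eye only.
- **Foot position:** the gripper drifted about 2 to 3 mm along +y while turning. The foot slid by about that much, but it is still on the bare strip.
- **Force estimate:** the 45 N comes from the turn angle, at about 10 N per rad on top of the first 5 to 6 N. The outer end rose about 2 mm, which fits. However, the two cameras disagreed by 1 to 3 mm on how far the boss shifted, so that is only a rough confirmation.

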